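Clear the games-room bar after the frame

ROBOT

A 7-joint arm with a two-finger parallel gripper is mounted at the origin on the work surface. World frame = base frame: x ahead of the robot, y to its left, z up, the work surface at z = 0. Lengths are in mm, angles in rad, forces in N, time in s.
With the tool pointing down it reaches from about 400 to 875 mm from the base axis. Payload 4.4 kg.
Tool frame: the origin (TCP) lies midway between the tips of the shut fingers; the grasp point (between the pads) lies 19 mm behind it; x points along the fingers, z is the direction in which the jaws open and shut, and the axes are right-handed (so a half turn about x gives the same grasp; the last joint's range is limited). The gripper opens to 85 mm and grips with 20 to 120 N. Pads are 22 mm wide; open, the fingers measure 114 mm over their backs; the gripper's body (76 mm by 85 mm) begins 54 mm behind the grasp point. The pads swing forward as they close: fully open they stand 13 mm farther back than shut.
Start: joints at [-1.301, 0.628, 0.038, 1.517, -0.027, 0.996, -0.02], TCP at [214.168, 613.718, 231.313] pointing down, gripper open.
Joint ranges: [-3.06, 3.06], [-0.37, 2.12], [-1.25, 1.32], [0.18, 2.47], [-1.1, 4.24], [0.23, 1.98], [-2.94, 2.94]. Speed limits (rad/s): [2.57, 2.57, 3.14, 3.14, 3.14, 3.14, 3.14].

INTERFACE

Orientations are given as [roll, pitch, yaw] about the fixed x, y, z axes, in that order (R = Rz(yaw) Ry(pitch) Rx(roll)).
In Python, from cell import ctrl gives the robot as it stands. The module is installed in compiled form; this text tells all that it offers.
- The arm moves only by the tool servo_tool, never from a script. Its argument "rows" is a list of rows, each an object of numbers: "dx", "dy", "dz": the shift along the tool's x, y, z in units of 750 mm (1.0 is 750 mm); "wx", "wy", "wz": the turn, a rotation vector about the tool's x, y, z in units of 6 degrees (1.0 is 6 degrees); "fingers": the closure, from 0 (fully open) to 1 (shut). In form: [{"dx": .., "dy": .., "dz": .., "wx": .., "wy": .., "wz": .., "fingers": ..}, ...]. A call has 1 to 5 rows; each row shifts and turns the commanded pose from where the row before left it, along the tool's axes as they then stand; what a row does not reach is not made up. A row lasts 1/8 s, in which the tool goes at most 62.5 mm and 10.7 degrees, less where a joint would pass 70% of its speed; a pose out of reach is approached as far as the arm can. A call with a number of a shift or a turn outside -1 to 1 is refused whole. A call with a gripper value outside its range is refused whole. The fingers move at their own pace and stop on an object; the grip force is fixed at half the most. Time passes only in rows, so rows that do not move let the fingers close. It gives the time, the measured TCP pose, the force and the opening at its end, in the units of the state.
- ctrl.read_state(): the state, without advancing time (a new reading comes with each control period).
- ctrl.get_image(name): name is "side" or "top"; returns the picture (420x560x3 uint8, red, green, blue); there is no depth.
- ctrl.camera_info(name): a dict with "fovy" (degrees; the focal length in pixels is half the picture's height over the tangent of half this angle, whatever the lens; pixels are square), "cx", "cy" (the principal point, pixels), "k1" (the pictures are not rectified: a ray, as slopes to the right and down, at radius r is drawn at 1 + k1 r^2 times it, then the intrinsics apply), "R" (3x3) and "t" (3): a world point X has camera coordinates R X + t. Camera axes: x right, y down, z forward; pixel columns grow to the right and rows downward; lengths in mm; the calibration is good to about 2 mm. A picture is of the moment at which its call begins. camera_info takes no time and is no camera call.
- ctrl.finish_job(): hands the job in, once; it reports no verdict.
Trained networks look in the newest picture that a camera, given by its name, has taken for a name from the list of things; names that differ only in an ending like _2 or _b are one class to them, and where a whole thing is asked for, a point or a joint stands for the part that bears it (a point fixed in the world has none). Each returns a list of dicts, best first, with "conf" (0 to 1); they miss things now and then, are a little off and sometimes report something else, mostly with a low value. They report only what shows in the picture. A call takes as long as a camera call. They do not tell look-alikes from the thing itself.
- ctrl.search_frame(label, camera): "extent" ([centre column, centre row, width, height] in pixels, round what is visible of it).
- ctrl.silhouettes(label, camera): "region" (420x560 bool, what is visible of it) and "extent" ([centre column, centre row, width, height] in pixels, round what is visible of it).
- ctrl.mark_of(label, camera): "point" ([column, row] in pixels: a listed point, or the origin of a listed thing).
The state is a dict: "clock": time; "qpos": joint angles; "qd": joint speeds; "tau": joint torques, N m; "eef_pos": TCP position; "tool_rot": TCP orientation; "force": force on the tool from outside, world axes, zero at the start; "torque": the same for the moment, N m; "width": finger opening in mm.
Only numpy, scipy, OpenCV 4.12 (cv2) and the standard library are available. Lean on these libraries where they do the work, as an engineer would, in place of code of your own. Each camera call takes 0.05 s, during which the arm holds its last target.

TASK

Turn the upside-down serving board over so that it stands on its rubber feet with the smooth face up, and let go of it. Then nest all the tapered tumblers inside one another in a single upright stack standing on the board, and stand the cups that will not nest (the straight round one and the square one) upright in the grey wash tray. Leave the bottle, jar, coasters and chalks where they are.

Things in the scene. Friction and masses are not known exactly. Their poses are not given: they have to be found in the camera images.
- board: Wooden serving board 190 (x) x 140 (y) x 20 mm, about 0.6 kg; one face smooth, the other with four black rubber feet (18 mm wide, 6 mm high, at x +-75, y +-50). Origin: centre of the SMOOTH face; x to the handle bar, z from the smooth face through to the feet. Starts smooth face down, z up, origin height 0; turned over: on its feet, z down, origin 26 mm above the counter
- bar (a point): Middle of the board's handle bar: round steel, 12 mm thick, along the board's y, 80 mm clear between its two arms, 42 mm beyond the board's edge (x = 137, z = 13 mm in the board's frame; 13 mm above the counter both at first and once turned). The bar turns freely on its pins, so a board held firmly by the bar swings and hangs straight down. Axes as the board's
- tumbler1: Tapered round steel tumbler, open top, 75 mm tall, outside diameter 44 mm at foot, 68 mm at rim, wall 3 mm, inner floor 26 mm above its foot: set in a like one its foot stands on that floor, so each adds 26 mm to a stack (1 mm side play). 0.12 kg. Origin: centre of underside; z up its axis. Starts upright. One of the four may be absent
- tumbler2: Tapered round steel tumbler, open top, 75 mm tall, outside diameter 44 mm at foot, 68 mm at rim, wall 3 mm, inner floor 26 mm above its foot: set in a like one its foot stands on that floor, so each adds 26 mm to a stack (1 mm side play). 0.12 kg. Origin: centre of underside; z up its axis. Starts upright. One of the four may be absent
- tumbler3: Tapered round steel tumbler, open top, 75 mm tall, outside diameter 44 mm at foot, 68 mm at rim, wall 3 mm, inner floor 26 mm above its foot: set in a like one its foot stands on that floor, so each adds 26 mm to a stack (1 mm side play). 0.12 kg. Origin: centre of underside; z up its axis. Starts upright. One of the four may be absent
- tumbler4: Tapered round steel tumbler, open top, 75 mm tall, outside diameter 44 mm at foot, 68 mm at rim, wall 3 mm, inner floor 26 mm above its foot: set in a like one its foot stands on that floor, so each adds 26 mm to a stack (1 mm side play). 0.12 kg. Origin: centre of underside; z up its axis. Starts upright. One of the four may be absent
- beaker: straight-sided round steel cup, 75 mm tall, 66 mm outside diameter from foot to rim, wall 3 mm, 0.12 kg: it does not nest. Origin: centre of the underside; z up. Upright at the start
- square_cup: straight-sided square steel cup, 60 x 60 mm outside, 75 mm tall, wall 3 mm, 0.12 kg: it does not nest. Origin: centre of the underside; x and y square to its sides; z up. Upright at the start
- wash_tray: grey plastic open tray fixed on the counter, 130 (x) x 230 (y) x 30 mm high, walls 6 mm, inner floor 6 mm above the counter. Origin: centre of its underside; y along its length
- coasters: bystander: cork disc, a pack of coasters, 92 mm across, 24 mm high, loose. Origin: centre of its underside
- soda: bystander: green glass bottle, 62 mm across, 190 mm tall, loose. Origin: centre of its underside
- nuts: bystander: amber glass jar, 80 mm across, 120 mm tall, loose. Origin: centre of its underside
- chalk1: bystander: blue cube of cue chalk, 22 mm, loose. Origin: centre of its underside
- chalk2: bystander: blue cube of cue chalk, 22 mm, loose. Origin: centre of its underside
There are look-alikes about, which are no part of the job. What is shaped like the tumbler2 but brown or green is not meant.

How it is judged (in metres and radians):
On the way:
1. the board lies turned over on its feet, smooth face up, released (angle between board's own z axis and vertical above 3.04 rad and height (world z) of board between 0.02 and 0.034 m and contact force between the fingers and board below 0.1 N and linear speed of board below 0.02 m/s), for 0.3 s.
At the end, for the whole second after the job is handed in: Board on its feet, smooth face up (0.1 rad); all tumblers upright (0.1 rad) on it in one stack: axes within 12 mm, 26 mm steps within 5 mm, within 85 mm lengthwise and 60 mm crosswise of its middle; both other cups upright (0.15 rad) on the tray floor inside its walls; all at rest (angle between board's own z axis and vertical above 3.04 rad and height (world z) of board between 0.02 and 0.034 m and horizontal distance between tumbler1 and tumbler2 below 0.012 m and (distance between tumbler1 and tumbler2 between 0.021 and 0.031 m or distance between tumbler1 and tumbler2 between 0.047 and 0.057 m or distance between tumbler1 and tumbler2 between 0.073 and 0.083 m) and horizontal distance between each of tumbler1, tumbler2 and tumbler3 below 0.012 m and (distance between tumbler1 and tumbler3 between 0.021 and 0.031 m or distance between tumbler1 and tumbler3 between 0.047 and 0.057 m or distance between tumbler1 and tumbler3 between 0.073 and 0.083 m) and horizontal distance between each of tumbler1, tumbler2, tumbler3 and tumbler4 below 0.012 m and (distance between tumbler1 and tumbler4 between 0.021 and 0.031 m or distance between tumbler1 and tumbler4 between 0.047 and 0.057 m or distance between tumbler1 and tumbler4 between 0.073 and 0.083 m) and (distance between tumbler2 and tumbler3 between 0.021 and 0.031 m or distance between tumbler2 and tumbler3 between 0.047 and 0.057 m or distance between tumbler2 and tumbler3 between 0.073 and 0.083 m) and (distance between tumbler2 and tumbler4 between 0.021 and 0.031 m or distance between tumbler2 and tumbler4 between 0.047 and 0.057 m or distance between tumbler2 and tumbler4 between 0.073 and 0.083 m) and (distance between tumbler3 and tumbler4 between 0.021 and 0.031 m or distance between tumbler3 and tumbler4 between 0.047 and 0.057 m or distance between tumbler3 and tumbler4 between 0.073 and 0.083 m) and angle between each of tumbler1, tumbler2, tumbler3, tumbler4's own z axis and vertical below 0.1 rad and height (world z) of each of tumbler1, tumbler2, tumbler3, tumbler4 above 0.02 m and x of tumbler1 in the frame of board between -0.085 and 0.085 m and y of tumbler1 in the frame of board between -0.06 and 0.06 m and x of tumbler2 in the frame of board between -0.085 and 0.085 m and y of tumbler2 in the frame of board between -0.06 and 0.06 m and x of tumbler3 in the frame of board between -0.085 and 0.085 m and y of tumbler3 in the frame of board between -0.06 and 0.06 m and x of tumbler4 in the frame of board between -0.085 and 0.085 m and y of tumbler4 in the frame of board between -0.06 and 0.06 m and angle between each of beaker, square_cup's own z axis and vertical below 0.15 rad and height (world z) of each of beaker, square_cup below 0.016 m and x of beaker in the frame of wash_tray between -0.065 and 0.065 m and y of beaker in the frame of wash_tray between -0.115 and 0.115 m and x of square_cup in the frame of wash_tray between -0.065 and 0.065 m and y of square_cup in the frame of wash_tray between -0.115 and 0.115 m and linear speed of each of tumbler1, tumbler2, tumbler3, tumbler4, beaker, square_cup, board below 0.02 m/s); the robot touches nothing.
It fails at once if a bystander (bottle, jar, coasters or chalk) is shifted more than 5 cm or knocked over (distance of any of coasters, soda, nuts, chalk1, chalk2 from where it was at the start of the episode above 0.05 m or angle between any of soda, nuts's own z axis and vertical above 0.6 rad).
Of tumbler1, tumbler2, tumbler3, tumbler4 only 3 to 4 are there at a start; the rules pass over those that are not, and their reading is None.
At some moment in a run one of beaker, square_cup may be knocked a few centimetres aside while the robot is not near it.
It also fails if it takes over 208 s, if anything falls off the work surface, if the arm or the gripper's body presses on something with over 40 N, if the wrist force passes 120 N, or if a joint passes its speed limit or range.

## Working session

There is one attempt and no reset: what is moved stays moved. The work goes in short steps, Python scripts to look and compute and a tool call to move; the robot and the scene stay as the last step left them, time stands still between calls to the robot, and variables do not carry over. Pictures are saved under pics/ and viewed, and the job is handed in when it is done.

Besides the shell and the picture viewer there is one more tool, called after "Call:" as a command line: name --argument value ..., lists and objects as JSON in quotes. servo_tool: Moves the arm, as the interface text tells. Its arguments: {"type":"object","properties":{"rows":{"type":"array"}},"required":["rows"]}

```bash
mkdir -p pics; ls
cat > h.py <<'E'
import numpy as np, cv2
from cell import ctrl
from scipy.spatial.transform import Rotation as Ro
def save(cam,fn):
    im=ctrl.get_image(cam); cv2.imwrite('pics/'+fn,cv2.cvtColor(im,cv2.COLOR_RGB2BGR)); return im
def intr(cam):
    c=ctrl.camera_info(cam); f=210/np.tan(np.radians(c['fovy'])/2); return c,f
def proj(cam,X):
    c,f=intr(cam); p=np.array(c['R'])@np.array(X,float)+np.array(c['t']); s=p[:2]/p[2]; r2=s@s
    s=s*(1+c['k1']*r2); return np.array([c['cx']+f*s[0],c['cy']+f*s[1]])
def ray(cam,px):
    c,f=intr(cam); d=np.array([(px[0]-c['cx'])/f,(px[1]-c['cy'])/f]); s=d.copy()
    for _ in range(30): s=d/(1+c['k1']*(s@s))
    R=np.array(c['R']); t=np.array(c['t']); return -R.T@t, R.T@np.array([s[0],s[1],1])
def atz(cam,px,z):
    o,d=ray(cam,px); return o+d*((z-o[2])/d[2])
def st():
    s=ctrl.read_state(); print('t',s['clock'],'tcp',np.round(s['eef_pos'],1),'rpy',np.round(s['tool_rot'],3),'F',np.round(s['force'],1),'w',s['width'],'q',np.round(s['qpos'],3)); return s
E
python3 - <<'E'
from h import *
s=st(); print(s)
for c in('side','top'):
    save(c,c+'0.png'); print(c,ctrl.camera_info(c))
for l in ['board','bar','tumbler1','beaker','square_cup','wash_tray','coasters','soda','nuts','chalk1']:
    for c in('top','side'):
        try:
            print(l,c,[(round(r['conf'],2),np.round(r['extent']).tolist()) for r in ctrl.search_frame(l,c)], [(round(r['conf'],2),np.round(r['point']).tolist()) for r in ctrl.mark_of(l,c)])
        except Exception as e: print(l,c,e)
E
```

```text
pics
t 0.0 tcp [213.9 613.1 230.4] rpy [ 3.124  1.569 -1.924] F [-0.2 -0.4 -0.2] w 85.59785065124741 q [-1.301  0.629  0.038  1.518 -0.027  0.996 -0.02 ]
{'clock': 0.0, 'qpos': array([-1.30081117,  0.62935236,  0.03840471,  1.51837219, -0.02704611,
        0.99633058, -0.02000721]), 'qd': array([ 0.00047228, -0.00199774, -0.0007192 ,  0.00120959,  0.00052431,
       -0.00185472,  0.00116906]), 'tau': array([-3.97751701e-04, -5.63412988e+01,  1.22657362e+00, -1.93453038e+01,
        1.10791769e-02,  1.03263554e-02,  8.62075638e-06]), 'eef_pos': array([213.9105004 , 613.11512441, 230.38304177]), 'tool_rot': array([ 3.12404685,  1.56884954, -1.92412955]), 'force': array([-0.23193316, -0.43044472, -0.18446782]), 'torque': array([-0.00753832, -0.05768912, -0.0301108 ]), 'width': 85.59785065124741}
side {'fovy': 45.458725289484676, 'cx': 273.52502874140964, 'cy': 208.94876169134787, 'k1': -0.039677168295201924, 'R': array([[-9.59580686e-01, -2.81433423e-01,  3.67631862e-04],
       [-1.78002006e-01,  6.05906135e-01, -7.75366391e-01],
       [ 2.17991268e-01, -7.44092053e-01, -6.31511539e-0
[... 2566 characters left out ...]
 27.0, 36.0]), (0.53, [177.0, 215.0, 29.0, 29.0])] [(0.92, [304.0, 161.0])]
soda side [(0.71, [214.0, 154.0, 27.0, 74.0]), (0.47, [270.0, 230.0, 87.0, 87.0]), (0.25, [276.0, 374.0, 41.0, 66.0])] [(0.81, [216.0, 183.0])]
nuts top [(0.81, [148.0, 166.0, 37.0, 35.0]), (0.71, [341.0, 189.0, 26.0, 19.0])] [(0.63, [154.0, 173.0])]
nuts side [(0.97, [135.0, 317.0, 59.0, 81.0])] [(0.75, [142.0, 336.0])]
chalk1 top [(0.64, [154.0, 201.0, 14.0, 8.0]), (0.34, [170.0, 257.0, 24.0, 32.0])] [(0.42, [153.0, 237.0]), (0.42, [153.0, 198.0])]
chalk1 side [(0.67, [250.0, 358.0, 14.0, 24.0]), (0.62, [182.0, 276.0, 36.0, 46.0]), (0.53, [187.0, 343.0, 17.0, 14.0])] [(0.51, [253.0, 356.0]), (0.48, [188.0, 347.0])]
```

View pics/top0.png

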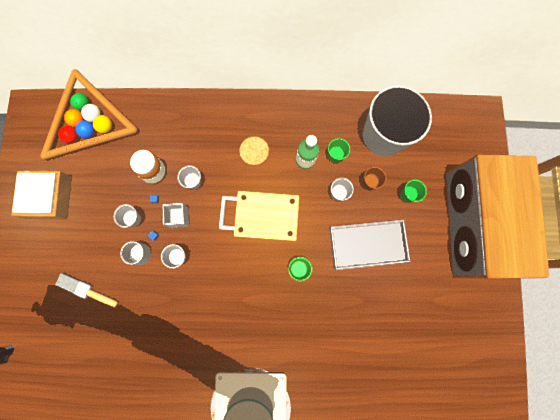

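View pics/side0.png

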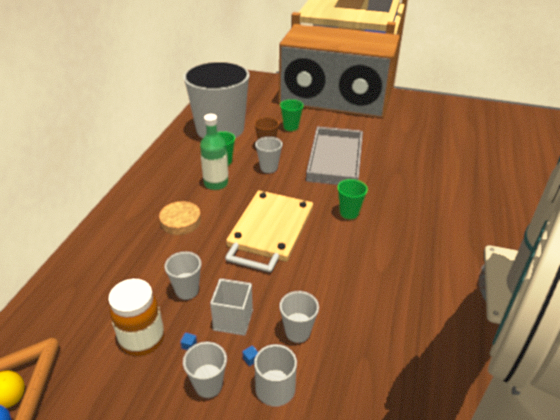

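```bash
cat > loc.py <<'E'
from h import *
from scipy.optimize import minimize
def pts(kind,x,y,yaw=0,z0=0):
    a=np.linspace(0,2*np.pi,48,endpoint=False); C=np.c_[np.cos(a),np.sin(a)]
    if kind=='sq':
        c,s=np.cos(yaw),np.sin(yaw); P=np.array([[30,30],[-30,30],[-30,-30],[30,-30]])@np.array([[c,s],[-s,c]]); lo=hi=P; h=75
    else:
        rl,rh,h={'tum':(22,34,75),'bk':(33,33,75),'co':(46,46,24),'nut':(40,40,120),'soda':(31,31,190)}[kind]; lo,hi=C*rl,C*rh
    return np.r_[np.c_[lo+[x,y],np.full(len(lo),z0)],np.c_[hi+[x,y],np.full(len(hi),z0+h)]]
def hullmask(cam,P,S=4):
    q=np.array([proj(cam,p) for p in P]); 
    h=cv2.convexHull((np.float32(q)+0.5)*S).astype(np.int32)
    m=np.zeros((420*S,560*S),np.uint8); cv2.fillConvexPoly(m,h,1)
    return cv2.resize(m.astype(np.float32),(560,420),interpolation=cv2.INTER_AREA)
def fit(kind,obs,x0,yaw0=0,z0=0):
    # obs: list of (cam,mask)
    def f(v):
        e=0
        for c,m in obs:
            k=hullmask(c,pts(kind,v[0],v[1],v[2] if kind=='sq' else 0,z0)); e+=1-np.minimum(k,m).sum()/np.maximum(k,m).sum()
        return e/len(obs)
    v0=[x0[0],x0[1]]+([yaw0] if kind=='sq' else [])
    n=len(v0); sim=np.array([v0]+[np.array(v0)+np.eye(n)[i]*([8,8,.25][i]) for i in range(n)])
    r=minimize(f,v0,method='Nelder-Mead',options=dict(initial_simplex=sim,maxfev=70,xatol=.2,fatol=1e-4)); return r.x,r.fun
LAB={'tum':'tumbler1','bk':'beaker','sq':'square_cup'}
def measure(kind,cams=('top','side'),take=True,z0=0):
    sil={}
    for c in cams:
        if take: ctrl.get_image(c)
        sil[c]=[s for s in ctrl.silhouettes(LAB[kind],c) if s['conf']>.4]
    out=[]
    for s in sil[cams[0]]:
        e=s['extent']; x0=atz(cams[0],e[:2],z0+45)[:2]
        obs=[(cams[0],s['region'].astype(np.float32))]
        if len(cams)>1:
            k=hullmask('side',pts(kind,*x0,0,z0)); best=None
            for s2 in sil['side']:
                m=s2['region'].astype(np.float32); i=np.minimum(k,m).sum()/np.maximum(k,m).sum()
                if i>.35 and (best is None or i>best[0]): best=(i,m)
            if best: obs.append(('side',best[1]))
        x,fv=fit(kind,obs,x0,z0=z0); out.append((x,fv,len(obs),s['conf'],e))
        print(kind,'px',np.round(e[:2]),'conf',round(s['conf'],2),'->',np.round(x,2),'err',round(fv,3),'n',len(obs))
    return out
E
time python3 - <<'E'
from loc import *
for k in('tum','bk','sq'): measure(k)
for l,h in(('coasters',0),('soda',0),('nuts',0),('wash_tray',0),('board',0),('bar',13)):
    print(l,[np.round(atz(c,ctrl.mark_of(l,c)[0]['point'],h)) for c in('top','side')])
# bar px from masks
im=cv2.imread('pics/top0.png'); cv2.imwrite('pics/topc.png',cv2.resize(im[130:290,180:430],None,fx=3,fy=3,interpolation=cv2.INTER_CUBIC))
im=cv2.imread('pics/side0.png'); cv2.imwrite('pics/sidec.png',cv2.resize(im[170:290,200:370],None,fx=4.5,fy=4.5,interpolation=cv2.INTER_CUBIC))
E
```

```text
Traceback (most recent call last):
  File "loc.py", line 41, in measure
    x,fv=fit(kind,obs,x0,z0=z0); out.append((x,fv,len(obs),s['conf'],e))
         ~~~^^^^^^^^^^^^^^^^^^^
  File "loc.py", line 24, in fit
    r=minimize(f,v0,method='Nelder-Mead',options=dict(initial_simplex=sim,maxfev=70,xatol=.2,fatol=1e-4)); return r.x,r.fun
  File "loc.py", line 20, in f
    k=hullmask(c,pts(kind,v[0],v[1],v[2] if kind=='sq' else 0,z0)); e+=1-np.minimum(k,m).sum()/np.maximum(k,m).sum()
  File "loc.py", line 11, in hullmask
    q=np.array([proj(cam,p) for p in P]);
                ~~~~^^^^^^^
  File "h.py", line 9, in proj
    c,f=intr(cam); p=np.array(c['R'])@np.array(X,float)+np.array(c['t']); s=p[:2]/p[2]; r2=s@s
        ~~~~^^^^^
  File "h.py", line 7, in intr
    c=ctrl.camera_info(cam); f=210/np.tan(np.radians(c['fovy'])/2); return c,f
ValueError: time passes only in moves, steps and waits

real	0m8.740s
user	0m4.045s
sys	0m0.592s
```

Camera info is limited per script apparently; I'll cache it.

```bash
sed -i 's/^def intr(cam):/CI={}\ndef intr(cam):/; s/    c=ctrl.camera_info(cam); f=210/    if cam not in CI: CI[cam]=ctrl.camera_info(cam)\n    c=CI[cam]; f=210/' h.py; sed -n 5,12p h.py
cat > /tmp/a.py <<'E'
from loc import *
for k in('tum','bk','sq'): measure(k)
for l,h in(('coasters',0),('soda',0),('nuts',0),('wash_tray',0),('board',0),('bar',13)):
    print(l,[np.round(atz(c,ctrl.mark_of(l,c)[0]['point'],h)) for c in('top','side')])
im=cv2.imread('pics/top0.png'); cv2.imwrite('pics/topc.png',cv2.resize(im[130:290,180:430],None,fx=3,fy=3,interpolation=cv2.INTER_CUBIC))
im=cv2.imread('pics/side0.png'); cv2.imwrite('pics/sidec.png',cv2.resize(im[170:290,200:370],None,fx=4.5,fy=4.5,interpolation=cv2.INTER_CUBIC))
E
time PYTHONPATH=. python3 /tmp/a.py
```

```text
im=ctrl.get_image(cam); cv2.imwrite('pics/'+fn,cv2.cvtColor(im,cv2.COLOR_RGB2BGR)); return im
CI={}
def intr(cam):
    if cam not in CI: CI[cam]=ctrl.camera_info(cam)
    c=CI[cam]; f=210/np.tan(np.radians(c['fovy'])/2); return c,f
def proj(cam,X):
    c,f=intr(cam); p=np.array(c['R'])@np.array(X,float)+np.array(c['t']); s=p[:2]/p[2]; r2=s@s
    s=s*(1+c['k1']*r2); return np.array([c['cx']+f*s[0],c['cy']+f*s[1]])Traceback (most recent call last):
  File "/tmp/a.py", line 1, in <module>
    from loc import *
  File "loc.py", line 1, in <module>
    from h import *
  File "h.py", line 1, in <module>
    import numpy as np, cv2
ModuleNotFoundError: No module named 'cv2'

real	0m0.271s
user	0m0.537s
sys	0m0.050s
```

```bash
time python3 - < /tmp/a.py
```

```text
tum px [410. 191.] conf 0.96 -> [ 639.72 -485.29] err 0.084 n 2
tum px [341. 189.] conf 0.93 -> [ 640.97 -263.01] err 0.058 n 2
tum px [376. 177.] conf 0.92 -> [ 677.86 -365.47] err 0.227 n 2
tum px [299. 269.] conf 0.92 -> [ 405.29 -139.68] err 0.128 n 2
tum px [189. 178.] conf 0.8 -> [673.03 190.91] err 0.087 n 2
tum px [171. 257.] conf 0.77 -> [438.3  227.24] err 0.073 n 2
tum px [339. 151.] conf 0.7 -> [ 765.71 -256.64] err 0.071 n 1
tum px [129. 217.] conf 0.56 -> [554.06 373.93] err 0.067 n 2
bk px [136. 254.] conf 0.89 -> [446.73 346.99] err 0.07 n 2
sq px [176. 214.] conf 0.7 -> [5.6118e+02 2.3302e+02 6.0000e-02] err 0.066 n 2
coasters [array([764.,  -4.,   0.]), array([774., -10.,   0.])]
soda [array([ 756., -157.,    0.]), array([ 750., -158.,    0.])]
nuts [array([716., 321.,   0.]), array([706., 316.,   0.])]
wash_tray [array([ 471., -356.,    0.]), array([ 474., -365.,    0.])]
board [array([570., -44.,   0.]), array([568., -38.,  -0.])]
bar [array([581., 105.,  13.]), array([579.,  87.,  13.])]
real	0m17.277s
user	0m11.973s
sys	0m3.687s
```

```bash
sleep 1; ls pics
```

```text
side0.png
sidec.png
top0.png
topc.png
```

View pics/topc.png

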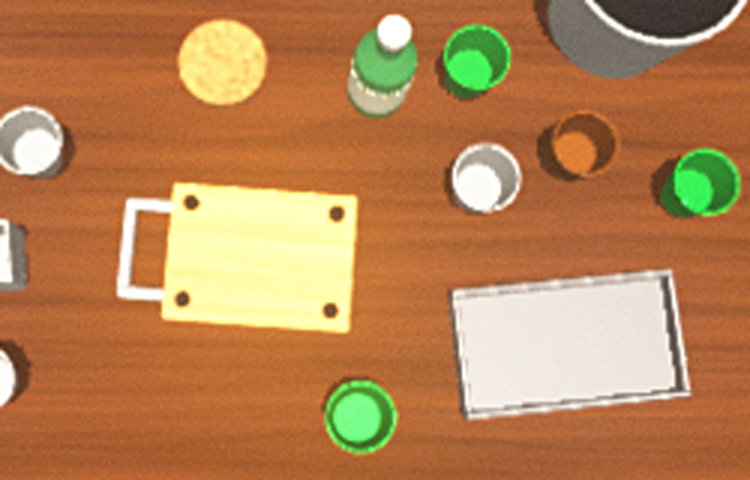

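View pics/sidec.png

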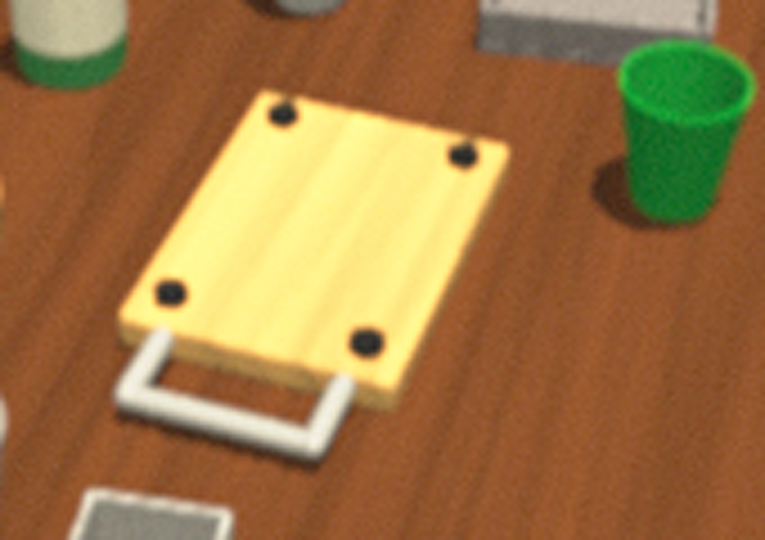

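Run:
```python
from h import *
T=[(191,202),(337,213),(182,299),(330,310)]
S=[(284,112),(463,155),(171,293),(367,341)] # FarL(+x) , FarR... 
a=np.array([atz('top',(180+c/3,130+r/3),26) for c,r in T]); print(a.round(1))
b=np.array([atz('side',(200+c/4.5,170+r/4.5),26) for c,r in S]); print(b.round(1))
# top: 0=handle,+x ;1=far,+x;2=handle,-x;3=far,-x.  side: 0=far? 
for p,(h1,h2,f1,f2) in((a,(0,2,1,3)),(b,(2,3,0,1))):
    c=p.mean(0); d=(p[h1]+p[h2]-p[f1]-p[f2])[:2]; n=np.linalg.norm(d); d/=n; print('c',c,'len',n/2,'yaw',np.arctan2(d[1],d[0]),'bar',c[:2]+137*d,'far edge',c[:2]-95*d)
for c,r in((451,293),(672,272),(690,397),(465,417)): print('tray',atz('top',(180+c/3,130+r/3),30).round(1))
for c,r in((178,262),(157,270)):pass
s=st(); print(Ro.from_euler('xyz',s['tool_rot']).as_matrix().round(3))
```

```text
[[ 622.    30.4   26. ]
 [ 612.2 -119.1   26. ]
 [ 522.2   37.2   26. ]
 [ 512.6 -112.1   26. ]]
[[ 610.  -117.6   26. ]
 [ 510.5 -108.9   26. ]
 [ 619.7   33.7   26. ]
 [ 520.4   39.4   26. ]]
c [567.25839957 -40.91560595  26.        ] len 149.69918337249845 yaw 1.5060062964685579 bar [576.12842499  95.79694889] far edge [ 561.10765201 -135.71628266]
c [565.14905082 -38.34358117  26.        ] len 150.123904129774 yaw 1.505124271956319 bar [574.1396566   98.36109691] far edge [ 558.91468915 -133.13879589]
tray [ 530.5 -234.3   30. ]
tray [ 553.9 -462.9   30. ]
tray [ 426.9 -475.6   30. ]
tray [ 406.6 -246.5   30. ]
t 3.5 tcp [214.2 613.7 231.3] rpy [0.543 1.571 1.778] F [-0.  -0.3  0.1] w 85.31148824414855 q [-1.301  0.628  0.039  1.517 -0.027  0.996 -0.02 ]
[[-0.    -0.944  0.33 ]
 [ 0.     0.33   0.944]
 [-1.     0.     0.   ]]
```

Call:
servo_tool --rows '[{"dy": -0.0568, "dz": -0.041, "fingers": 0.5}, {"dy": -0.0568, "dz": -0.041, "fingers": 0.5}, {"dy": -0.0568, "dz": -0.041, "fingers": 0.5}, {"dy": -0.0568, "dz": -0.041, "fingers": 0.5}, {"dy": -0.0568, "dz": -0.041, "fingers": 0.5}]'

```text
schema error: expected keys dx, dy, dz, wx, wy, wz, fingers
```

Call:
servo_tool --rows '[{"dy": -0.0568, "dz": -0.041, "fingers": 0.5}, {"dy": -0.0568, "dz": -0.041, "fingers": 0.5}, {"dy": -0.0568, "dz": -0.041, "fingers": 0.5}, {"dy": -0.0568, "dz": -0.041, "fingers": 0.5}, {"dy": -0.0568, "dz": -0.041, "fingers": 0.5}]'

```text
schema error: expected keys dx, dy, dz, wx, wy, wz, fingers
```

Call:
servo_tool --rows '[{"dy": -0.0568, "dz": -0.041, "fingers": 0.5}, {"dy": -0.0568, "dz": -0.041, "fingers": 0.5}, {"wx": -0.86, "fingers": 0.5}, {"wx": -0.86, "fingers": 0.5}, {"wx": -0.86, "fingers": 0.5}]'

```text
schema error: expected keys dx, dy, dz, wx, wy, wz, fingers
```

```bash
cat >> h.py <<'E'
def plan(target,jaw=None,maxstep=55):
    s=st(); R=Ro.from_euler('xyz',s['tool_rot']).as_matrix(); p=np.array(s['eef_pos'])
    ja=np.arctan2(R[1,2],R[0,2]); print('jaw',round(ja,3),'down',R[:,0].round(3))
    d=np.array(target)-p; print('delta world',d.round(1))
    if jaw is not None:
        e=(jaw-ja+np.pi/2)%np.pi-np.pi/2; wd=np.degrees(e)
        # also level error
        print('turn yaw deg',wd.round(1),' wx units total',round(-wd/6,2))
    Rd=np.column_stack([[0,0,-1],np.cross(R[:,2]*[1,1,0],[0,0,-1]),R[:,2]*[1,1,0]])
    lev=Ro.from_matrix(R.T@Rd).as_rotvec(degrees=True)/6; print('level fix w units',lev.round(2))
    l=R.T@d; n=max(1,int(np.ceil(np.linalg.norm(d)/maxstep))); print('tool total units',(l/750).round(4),'rows',n,'each',(l/750/n).round(4))
E
python3 - <<'E'
from h import *
plan([575,97,231],1.5055)
plan([575,97,60],1.5055)
E
```

```text
t 3.5 tcp [214.2 613.7 231.3] rpy [0.543 1.571 1.778] F [-0.  -0.3  0.1] w 85.31148824414855 q [-1.301  0.628  0.039  1.517 -0.027  0.996 -0.02 ]
jaw 1.235 down [-0.  0. -1.]
delta world [ 3.608e+02 -5.167e+02 -3.000e-01]
turn yaw deg 15.5  wx units total -2.58
level fix w units [ 0.  0. -0.]
tool total units [ 4.000e-04 -6.813e-01 -4.919e-01] rows 12 each [ 0.     -0.0568 -0.041 ]
t 3.5 tcp [214.2 613.7 231.3] rpy [0.543 1.571 1.778] F [-0.  -0.3  0.1] w 85.31148824414855 q [-1.301  0.628  0.039  1.517 -0.027  0.996 -0.02 ]
jaw 1.235 down [-0.  0. -1.]
delta world [ 360.8 -516.7 -171.3]
turn yaw deg 15.5  wx units total -2.58
level fix w units [ 0.  0. -0.]
tool total units [ 0.2284 -0.6813 -0.4919] rows 12 each [ 0.019  -0.0568 -0.041 ]
```

All keys are needed.

Call:
servo_tool --rows '[{"dx": 0, "dy": -0.0568, "dz": -0.041, "wx": 0, "wy": 0, "wz": 0, "fingers": 0.5}, {"dx": 0, "dy": -0.0568, "dz": -0.041, "wx": 0, "wy": 0, "wz": 0, "fingers": 0.5}, {"dx": 0, "dy": -0.0568, "dz": -0.041, "wx": 0, "wy": 0, "wz": 0, "fingers": 0.5}, {"dx": 0, "dy": -0.0568, "dz": -0.041, "wx": 0, "wy": 0, "wz": 0, "fingers": 0.5}, {"dx": 0, "dy": -0.0568, "dz": -0.041, "wx": 0, "wy": 0, "wz": 0, "fingers": 0.5}]'

```text
clock: 4.12
eef_pos: [365.6, 397.0, 231.6]
tool_rot: [-0.489, 1.57, 0.746]
force: [0.6, 0.9, 0.1]
width: 42.8
```

Call:
servo_tool --rows '[{"dx": 0, "dy": -0.0568, "dz": -0.041, "wx": 0, "wy": 0, "wz": 0, "fingers": 0.5}, {"dx": 0, "dy": -0.0568, "dz": -0.041, "wx": 0, "wy": 0, "wz": 0, "fingers": 0.5}, {"dx": 0, "dy": -0.0568, "dz": -0.041, "wx": 0, "wy": 0, "wz": 0, "fingers": 0.5}, {"dx": 0, "dy": -0.0568, "dz": -0.041, "wx": 0, "wy": 0, "wz": 0, "fingers": 0.5}, {"dx": 0, "dy": -0.0568, "dz": -0.041, "wx": 0, "wy": 0, "wz": 0, "fingers": 0.5}]'

```text
clock: 4.75
eef_pos: [516.0, 181.7, 231.5]
tool_rot: [-0.631, 1.57, 0.604]
force: [1.3, 0.2, 0.3]
width: 42.6
```

Call:
servo_tool --rows '[{"dx": 0, "dy": -0.0568, "dz": -0.041, "wx": 0, "wy": 0, "wz": 0, "fingers": 0.5}, {"dx": 0, "dy": -0.0568, "dz": -0.041, "wx": 0, "wy": 0, "wz": 0, "fingers": 0.5}, {"dx": 0, "dy": 0, "dz": 0, "wx": -0.86, "wy": 0, "wz": 0, "fingers": 0.5}, {"dx": 0, "dy": 0, "dz": 0, "wx": -0.86, "wy": 0, "wz": 0, "fingers": 0.5}, {"dx": 0, "dy": 0, "dz": 0, "wx": -0.86, "wy": 0, "wz": 0, "fingers": 0.5}]'

```text
clock: 5.38
eef_pos: [575.3, 96.7, 231.3]
tool_rot: [-0.19, 1.571, 1.318]
force: [0.2, -0.1, 0.0]
width: 42.6
```

Run:
```python
from h import *
plan([575,97,60],1.5055)
```

```text
t 5.375 tcp [575.3  96.7 231.3] rpy [-0.19   1.571  1.318] F [ 0.2 -0.1  0. ] w 42.55714199964581 q [-0.207  0.531 -0.011  1.709  0.007  0.902  1.286]
jaw 1.508 down [ 0.  0. -1.]
delta world [  -0.3    0.3 -171.3]
turn yaw deg -0.1  wx units total 0.02
level fix w units [-0.  0.  0.]
tool total units [0.2284 0.0004 0.0004] rows 4 each [0.0571 0.0001 0.0001]
```

Call:
servo_tool --rows '[{"dx": 0.065, "dy": 0, "dz": 0, "wx": 0, "wy": 0, "wz": 0, "fingers": 0.5}, {"dx": 0.065, "dy": 0, "dz": 0, "wx": 0, "wy": 0, "wz": 0, "fingers": 0.5}, {"dx": 0.065, "dy": 0, "dz": 0, "wx": 0, "wy": 0, "wz": 0, "fingers": 0.5}, {"dx": 0.065, "dy": 0, "dz": 0, "wx": 0, "wy": 0, "wz": 0, "fingers": 0.5}, {"dx": 0.02, "dy": 0, "dz": 0, "wx": 0, "wy": 0, "wz": 0, "fingers": 0.5}]'

```text
clock: 6.0
eef_pos: [573.3, 96.5, 18.7]
tool_rot: [1.839, 1.566, -2.939]
force: [-1.2, 0.9, 0.5]
width: 42.6
```

Call:
servo_tool --rows '[{"dx": 0.02, "dy": 0, "dz": 0, "wx": 0, "wy": 0, "wz": 0, "fingers": 0.5}]'

```text
clock: 6.12
eef_pos: [576.2, 97.0, 6.5]
tool_rot: [-1.316, 1.569, 0.19]
force: [0.1, 0.7, 0.7]
width: 42.8
```

Run:
```python
from h import *
st(); im=save('side','s1.png'); cv2.imwrite('pics/s1c.png',cv2.resize(cv2.imread('pics/s1.png')[170:310,180:350],None,fx=4,fy=4))
```

```text
t 6.125 tcp [576.2  97.    6.5] rpy [-1.316  1.569  0.19 ] F [0.1 0.7 0.7] w 42.752713923601846 q [-0.209  0.855 -0.01   1.851  0.018  0.434  1.273]
```

View pics/s1c.png

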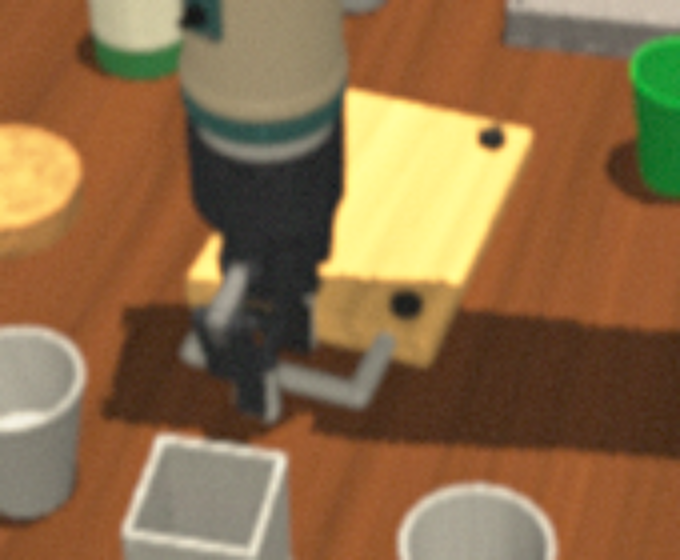

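Call:
servo_tool --rows '[{"dx": 0, "dy": 0, "dz": 0, "wx": 0, "wy": 0, "wz": 0, "fingers": 1}, {"dx": 0, "dy": 0, "dz": 0, "wx": 0, "wy": 0, "wz": 0, "fingers": 1}, {"dx": 0, "dy": 0, "dz": 0, "wx": 0, "wy": 0, "wz": 0, "fingers": 1}, {"dx": 0, "dy": 0, "dz": 0, "wx": 0, "wy": 0, "wz": 0, "fingers": 1}, {"dx": 0, "dy": 0, "dz": 0, "wx": 0, "wy": 0, "wz": 0, "fingers": 1}]'

```text
clock: 6.8
eef_pos: [576.3, 96.9, 7.8]
tool_rot: [-1.364, 1.568, 0.141]
force: [-0.6, -0.1, 6.9]
width: 9.3
```

Run:
```python
from h import *
st()
```

```text
t 6.8 tcp [576.3  96.9   7.8] rpy [-1.364  1.568  0.141] F [-0.6 -0.1  6.9] w 9.317316148397026 q [-0.208  0.853 -0.01   1.852  0.018  0.435  1.274]
```

Call:
servo_tool --rows '[{"dx": -0.01, "dy": 0, "dz": 0, "wx": 0, "wy": 0, "wz": 0, "fingers": 1}, {"dx": -0.02, "dy": 0, "dz": 0, "wx": 0, "wy": 0, "wz": 0, "fingers": 1}, {"dx": -0.02, "dy": 0, "dz": 0, "wx": 0, "wy": 0, "wz": 0, "fingers": 1}, {"dx": -0.02, "dy": 0, "dz": 0, "wx": 0, "wy": 0, "wz": 0, "fingers": 1}, {"dx": -0.02, "dy": 0, "dz": 0, "wx": 0, "wy": 0, "wz": 0, "fingers": 1}]'

```text
clock: 7.42
eef_pos: [575.0, 96.8, 74.9]
tool_rot: [1.803, 1.571, -2.975]
force: [-0.5, -2.6, -4.0]
width: 9.3
```

Run:
```python
from h import *
st(); im=save('side','s2.png'); cv2.imwrite('pics/s2c.png',cv2.resize(cv2.imread('pics/s2.png')[150:310,160:350],None,fx=3.5,fy=3.5))
```

```text
t 7.425 tcp [575.   96.8  74.9] rpy [ 1.803  1.571 -2.975] F [-0.5 -2.6 -4. ] w 9.306745650182753 q [-0.207  0.743 -0.012  1.834  0.015  0.564  1.276]
```

View pics/s2c.png

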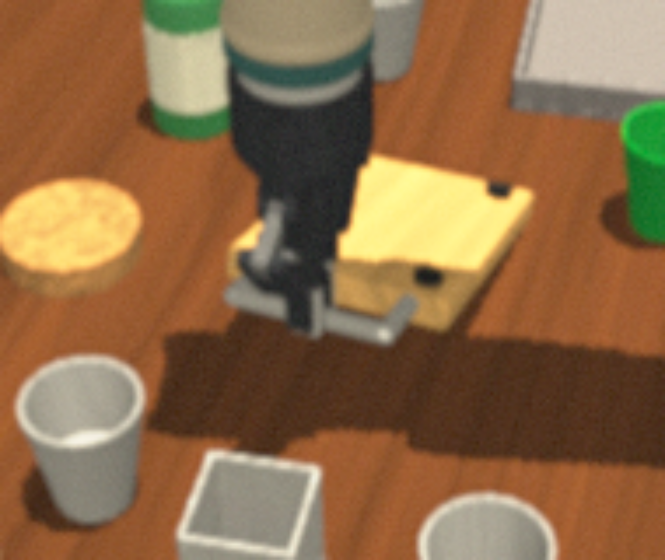

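Call:
servo_tool --rows '[{"dx": -0.03, "dy": 0, "dz": 0, "wx": 0, "wy": 0, "wz": 0, "fingers": 1}, {"dx": -0.03, "dy": 0, "dz": 0, "wx": 0, "wy": 0, "wz": 0, "fingers": 1}, {"dx": -0.03, "dy": 0, "dz": 0, "wx": 0, "wy": 0, "wz": 0, "fingers": 1}, {"dx": -0.03, "dy": 0, "dz": 0, "wx": 0, "wy": 0, "wz": 0, "fingers": 1}, {"dx": -0.03, "dy": 0, "dz": 0, "wx": 0, "wy": 0, "wz": 0, "fingers": 1}]'

```text
clock: 8.1
eef_pos: [574.6, 96.9, 186.9]
tool_rot: [1.676, 1.57, -3.102]
force: [0.1, -0.9, -3.4]
width: 9.3
```

Call:
servo_tool --rows '[{"dx": -0.02, "dy": 0, "dz": 0, "wx": 0, "wy": 0, "wz": 0, "fingers": 1}, {"dx": -0.02, "dy": 0, "dz": 0, "wx": 0, "wy": 0, "wz": 0, "fingers": 1}, {"dx": -0.02, "dy": 0, "dz": 0, "wx": 0, "wy": 0, "wz": 0, "fingers": 1}, {"dx": -0.02, "dy": 0, "dz": 0, "wx": 0, "wy": 0, "wz": 0, "fingers": 1}, {"dx": -0.02, "dy": 0, "dz": 0, "wx": 0, "wy": 0, "wz": 0, "fingers": 1}]'

```text
clock: 8.72
eef_pos: [575.1, 98.0, 262.1]
tool_rot: [0.225, 1.569, 1.731]
force: [0.3, 1.0, -6.5]
width: 9.0
```

Call:
servo_tool --rows '[{"dx": 0, "dy": 0, "dz": 0, "wx": 0, "wy": 0, "wz": 0, "fingers": 1}, {"dx": 0, "dy": 0, "dz": 0, "wx": 0, "wy": 0, "wz": 0, "fingers": 1}, {"dx": 0, "dy": 0, "dz": 0, "wx": 0, "wy": 0, "wz": 0, "fingers": 1}, {"dx": 0, "dy": 0, "dz": 0, "wx": 0, "wy": 0, "wz": 0, "fingers": 1}, {"dx": 0, "dy": 0, "dz": 0, "wx": 0, "wy": 0, "wz": 0, "fingers": 1}]'

```text
clock: 9.35
eef_pos: [575.0, 97.1, 261.0]
tool_rot: [1.119, 1.57, 2.624]
force: [-0.5, 0.4, -7.1]
width: 9.1
```

Run:
```python
from h import *
plan([575,97,245],1.5055); save('side','s3.png')
```

```text
t 9.35 tcp [575.   97.1 261. ] rpy [1.119 1.57  2.624] F [-0.5  0.4 -7.1] w 9.136065824227549 q [-0.208  0.499 -0.01   1.673  0.005  0.97   1.285]
jaw 1.505 down [-0.001  0.    -1.   ]
delta world [ -0.   -0.1 -16. ]
turn yaw deg 0.0  wx units total -0.0
level fix w units [ 0.    0.   -0.01]
tool total units [ 0.0213  0.     -0.0001] rows 1 each [ 0.0213  0.     -0.0001]
```

View pics/s3.png

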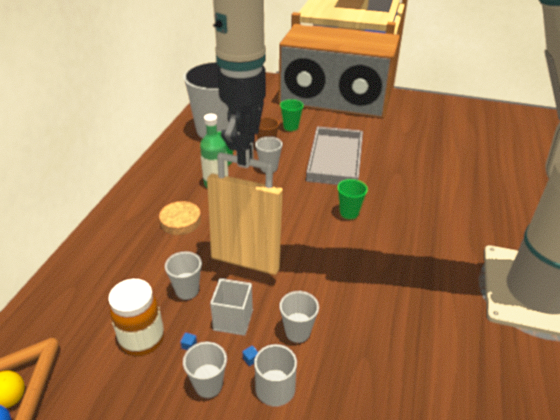

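Call:
servo_tool --rows '[{"dx": 0.01, "dy": 0, "dz": 0, "wx": 0, "wy": 0, "wz": 0, "fingers": 1}, {"dx": 0.01, "dy": 0, "dz": 0, "wx": 0, "wy": 0, "wz": 0, "fingers": 1}, {"dx": 0.01, "dy": 0, "dz": 0, "wx": 0, "wy": 0, "wz": 0, "fingers": 1}, {"dx": 0.008, "dy": 0, "dz": 0, "wx": 0, "wy": 0, "wz": 0, "fingers": 1}, {"dx": 0.004, "dy": 0, "dz": 0, "wx": 0, "wy": 0, "wz": 0, "fingers": 1}]'

```text
clock: 10.02
eef_pos: [575.0, 96.1, 229.2]
tool_rot: [2.494, 1.57, -2.285]
force: [0.4, -1.0, -6.7]
width: 9.3
```

Call:
servo_tool --rows '[{"dx": 0.003, "dy": 0, "dz": 0, "wx": 0, "wy": 0, "wz": 0, "fingers": 1}]'

```text
clock: 10.15
eef_pos: [575.3, 97.0, 227.4]
tool_rot: [-0.058, 1.57, 1.447]
force: [0.4, 0.5, -6.6]
width: 9.3
```

Call:
servo_tool --rows '[{"dx": 0.003, "dy": 0, "dz": 0, "wx": 0, "wy": 0, "wz": 0, "fingers": 1}]'

```text
clock: 10.28
eef_pos: [575.5, 97.8, 225.4]
tool_rot: [-0.426, 1.569, 1.079]
force: [-0.1, 2.2, -6.8]
width: 9.4
```

Call:
servo_tool --rows '[{"dx": 0.003, "dy": 0, "dz": 0, "wx": 0, "wy": 0, "wz": 0, "fingers": 1}]'

```text
clock: 10.4
eef_pos: [575.4, 97.6, 223.2]
tool_rot: [-0.608, 1.57, 0.898]
force: [-1.9, -4.0, 5.4]
width: 9.4
```

Call:
servo_tool --rows '[{"dx": 0.003, "dy": 0, "dz": 0, "wx": 0, "wy": 0, "wz": 0, "fingers": 1}]'

```text
clock: 10.52
eef_pos: [576.2, 96.2, 222.9]
tool_rot: [-1.794, 1.568, -0.289]
force: [-5.0, -2.9, 15.3]
width: 9.3
```

Call:
servo_tool --rows '[{"dx": 0.003, "dy": 0, "dz": 0, "wx": 0, "wy": 0, "wz": 0, "fingers": 1}]'

```text
clock: 10.65
eef_pos: [576.7, 95.2, 222.6]
tool_rot: [-1.869, 1.566, -0.365]
force: [-7.2, -5.5, 27.3]
width: 9.3
```

Call:
servo_tool --rows '[{"dx": 0, "dy": 0, "dz": -0.032, "wx": 0, "wy": 0, "wz": 0, "fingers": 1}, {"dx": 0, "dy": 0, "dz": -0.032, "wx": 0, "wy": 0, "wz": 0, "fingers": 1}, {"dx": 0.012, "dy": 0, "dz": -0.0415, "wx": 0, "wy": 0, "wz": 0, "fingers": 1}, {"dx": 0.0176, "dy": 0, "dz": -0.0395, "wx": 0, "wy": 0, "wz": 0, "fingers": 1}]'

```text
clock: 11.15
eef_pos: [568.8, -12.4, 196.9]
tool_rot: [-1.415, 1.569, 0.091]
force: [0.2, 1.3, -6.2]
width: 9.1
```

Run:
```python
from h import *
plan([575,-12,196],1.5055); save('side','s4.png')
```

```text
t 11.15 tcp [568.8 -12.4 196.9] rpy [-1.415  1.569  0.091] F [ 0.2  1.3 -6.2] w 9.099455652470823 q [-0.02   0.551 -0.012  1.788  0.008  0.8    1.47 ]
jaw 1.505 down [ 0.002  0.    -1.   ]
delta world [ 6.2  0.4 -0.9]
turn yaw deg 0.0  wx units total -0.0
level fix w units [-0.    0.    0.02]
tool total units [ 0.0012 -0.0083  0.0011] rows 1 each [ 0.0012 -0.0083  0.0011]
```

View pics/s4.png

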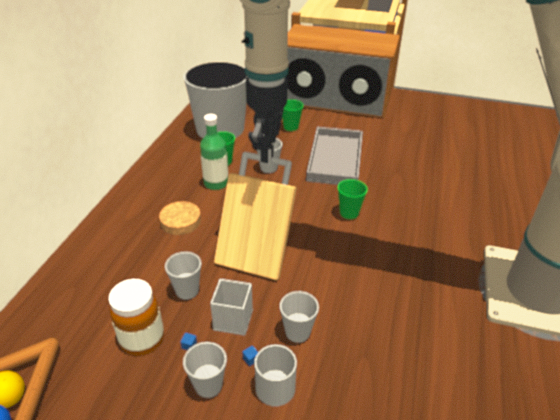

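Call:
servo_tool --rows '[{"dx": 0.023, "dy": 0, "dz": -0.0367, "wx": 0, "wy": 0, "wz": 0, "fingers": 1}, {"dx": 0.0277, "dy": 0, "dz": -0.033, "wx": 0, "wy": 0, "wz": 0, "fingers": 1}, {"dx": 0.032, "dy": 0, "dz": -0.0288, "wx": 0, "wy": 0, "wz": 0, "fingers": 1}, {"dx": 0.0357, "dy": 0, "dz": -0.0241, "wx": 0, "wy": 0, "wz": 0, "fingers": 1}]'

```text
clock: 11.7
eef_pos: [563.0, -104.5, 107.7]
tool_rot: [-1.774, 1.568, -0.27]
force: [0.3, 0.8, -3.9]
width: 8.8
```

Run:
```python
from h import *
plan([565,-103,107],1.5055); save('side','s5.png')
```

```text
t 11.7 tcp [ 563.  -104.5  107.7] rpy [-1.774  1.568 -0.27 ] F [ 0.3  0.8 -3.9] w 8.804994340259142 q [ 0.146  0.681 -0.018  1.85   0.021  0.609  1.619]
jaw 1.504 down [ 0.002 -0.001 -1.   ]
delta world [ 2.   1.5 -0.7]
turn yaw deg 0.1  wx units total -0.01
level fix w units [ 0.   -0.    0.02]
tool total units [ 0.0009 -0.0026  0.0022] rows 1 each [ 0.0009 -0.0026  0.0022]
```

View pics/s5.png

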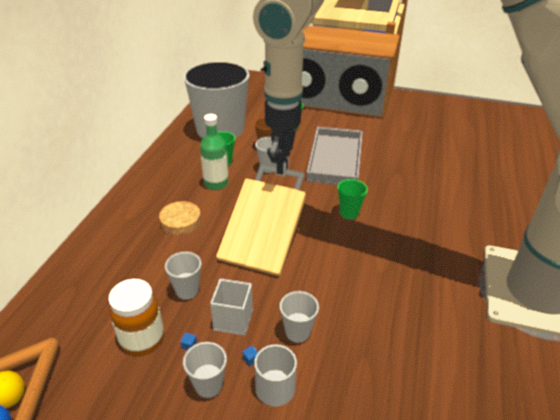

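Call:
servo_tool --rows '[{"dx": 0.0388, "dy": 0, "dz": -0.019, "wx": 0, "wy": 0, "wz": 0, "fingers": 1}, {"dx": 0.041, "dy": 0, "dz": -0.0133, "wx": 0, "wy": 0, "wz": 0, "fingers": 1}, {"dx": 0.034, "dy": 0, "dz": -0.007, "wx": 0, "wy": 0, "wz": 0, "fingers": 1}, {"dx": 0.01, "dy": 0, "dz": -0.002, "wx": 0, "wy": 0, "wz": 0, "fingers": 1}, {"dx": 0.006, "dy": 0, "dz": 0, "wx": 0, "wy": 0, "wz": 0, "fingers": 1}]'

```text
clock: 12.38
eef_pos: [560.6, -134.5, 10.8]
tool_rot: [-2.14, 1.57, -0.635]
force: [-0.1, -1.7, -3.5]
width: 8.9
```

Call:
servo_tool --rows '[{"dx": 0.003, "dy": 0, "dz": 0, "wx": 0, "wy": 0, "wz": 0, "fingers": 1}]'

```text
clock: 12.5
eef_pos: [560.6, -134.6, 8.8]
tool_rot: [-2.099, 1.569, -0.593]
force: [-0.2, -2.1, -2.9]
width: 9.2
```

Run:
```python
from h import *
plan([563,-135,7],1.5055); save('side','s6.png')
```

```text
t 12.5 tcp [ 560.6 -134.6    8.8] rpy [-2.099  1.569 -0.593] F [-0.2 -2.1 -2.9] w 9.234396865580578 q [ 0.199  0.845 -0.019  1.872  0.036  0.423  1.658]
jaw 1.505 down [ 0.001 -0.001 -1.   ]
delta world [ 2.4 -0.4 -1.8]
turn yaw deg 0.0  wx units total -0.0
level fix w units [ 0.   -0.01  0.01]
tool total units [ 0.0023 -0.0032 -0.0003] rows 1 each [ 0.0023 -0.0032 -0.0003]
```

View pics/s6.png

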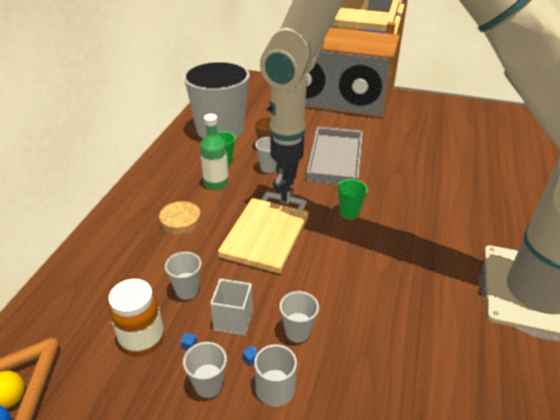

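Call:
servo_tool --rows '[{"dx": 0.003, "dy": 0, "dz": 0, "wx": 0, "wy": 0, "wz": 0, "fingers": 1}, {"dx": 0.002, "dy": 0, "dz": 0, "wx": 0, "wy": 0, "wz": 0, "fingers": 1}, {"dx": 0, "dy": 0, "dz": 0, "wx": 0, "wy": 0, "wz": 0, "fingers": 0.8}, {"dx": 0, "dy": 0, "dz": 0, "wx": 0, "wy": 0, "wz": 0, "fingers": 0.6}, {"dx": 0, "dy": 0, "dz": 0, "wx": 0, "wy": 0, "wz": 0, "fingers": 0.6}]'

```text
clock: 13.18
eef_pos: [560.3, -133.9, 4.3]
tool_rot: [-0.977, 1.57, 0.529]
force: [-0.6, -0.1, -0.4]
width: 33.9
```

Call:
servo_tool --rows '[{"dx": -0.02, "dy": 0, "dz": 0, "wx": 0, "wy": 0, "wz": 0, "fingers": 0.6}, {"dx": -0.03, "dy": 0, "dz": 0, "wx": 0, "wy": 0, "wz": 0, "fingers": 0.6}, {"dx": -0.04, "dy": 0, "dz": 0, "wx": 0, "wy": 0, "wz": 0, "fingers": 0.6}, {"dx": -0.07, "dy": 0, "dz": 0, "wx": 0, "wy": 0, "wz": 0, "fingers": 0.3}, {"dx": -0.08, "dy": 0, "dz": 0, "wx": 0, "wy": 0, "wz": 0, "fingers": 0}]'

```text
clock: 13.8
eef_pos: [559.4, -134.1, 186.2]
tool_rot: [1.308, 1.57, 2.813]
force: [1.7, 0.7, 0.4]
width: 69.2
```

Run:
```python
from h import *
st(); save('side','s7.png'); save('top','t7.png')
```

```text
t 13.8 tcp [ 559.4 -134.1  186.2] rpy [1.308 1.57  2.813] F [1.7 0.7 0.4] w 69.1574224420825 q [ 0.205  0.575 -0.029  1.778  0.022  0.79   1.671]
```

View pics/s7.png

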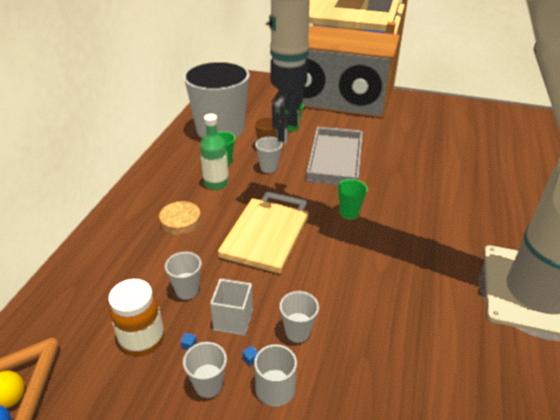

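View pics/t7.png

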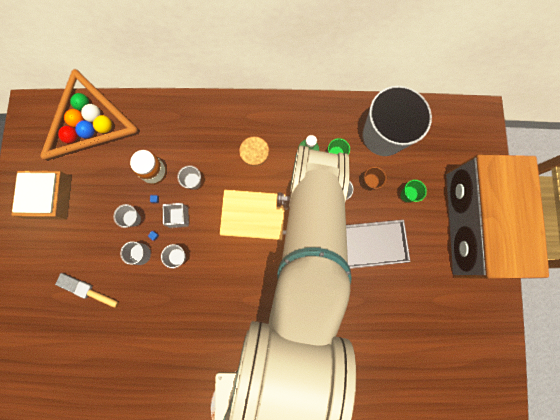

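Call:
servo_tool --rows '[{"dx": 0, "dy": -0.04, "dz": -0.055, "wx": 0, "wy": 0, "wz": 0, "fingers": 0}, {"dx": 0, "dy": -0.04, "dz": -0.055, "wx": 0, "wy": 0, "wz": 0, "fingers": 0}, {"dx": 0, "dy": -0.04, "dz": -0.0545, "wx": 0, "wy": 0, "wz": 0, "fingers": 0}, {"dx": 0.03, "dy": 0, "dz": 0, "wx": 0, "wy": 0, "wz": 0, "fingers": 0}, {"dx": 0, "dy": 0, "dz": 0, "wx": 0, "wy": 0, "wz": 0, "fingers": 0}]'

```text
clock: 14.52
eef_pos: [639.9, -262.8, 159.7]
tool_rot: [1.196, 1.566, 2.701]
force: [0.2, 0.9, 0.5]
width: 85.4
```

Run:
```python
from h import *
plan([641,-263,50],1.5055,40); save('side','s8.png')
```

```text
t 14.525 tcp [ 639.9 -262.8  159.7] rpy [1.196 1.566 2.701] F [0.2 0.9 0.5] w 85.40773161567746 q [ 0.366  0.766 -0.03   1.449  0.025  0.932  1.834]
jaw 1.505 down [-0.005  0.002 -1.   ]
delta world [   1.1   -0.2 -109.7]
turn yaw deg 0.1  wx units total -0.01
level fix w units [ 0.    0.02 -0.04]
tool total units [ 0.1462 -0.0022 -0.0004] rows 3 each [ 0.0487 -0.0007 -0.0001]
```

View pics/s8.png

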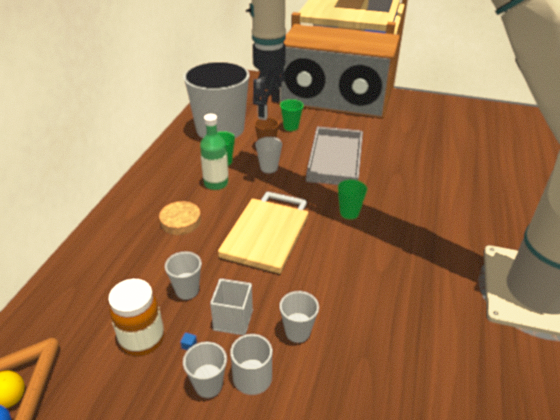

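Call:
servo_tool --rows '[{"dx": 0.05, "dy": -0.002, "dz": 0, "wx": 0, "wy": 0, "wz": 0, "fingers": 0}, {"dx": 0.05, "dy": 0, "dz": 0, "wx": 0, "wy": 0, "wz": 0, "fingers": 0}, {"dx": 0.03, "dy": 0, "dz": 0, "wx": 0, "wy": 0, "wz": 0, "fingers": 0}, {"dx": 0.016, "dy": 0, "dz": 0, "wx": 0, "wy": 0, "wz": 0, "fingers": 0}, {"dx": 0, "dy": 0, "dz": 0, "wx": 0, "wy": 0, "wz": 0, "fingers": 0.3}]'

```text
clock: 15.2
eef_pos: [643.3, -262.9, 52.5]
tool_rot: [0.711, 1.57, 2.217]
force: [-0.8, -1.4, 0.4]
width: 70.1
```

Call:
servo_tool --rows '[{"dx": 0, "dy": 0, "dz": 0, "wx": 0, "wy": 0, "wz": 0, "fingers": 1}, {"dx": 0, "dy": 0, "dz": 0, "wx": 0, "wy": 0, "wz": 0, "fingers": 1}, {"dx": 0, "dy": 0, "dz": 0, "wx": 0, "wy": 0, "wz": 0, "fingers": 1}, {"dx": 0, "dy": 0, "dz": 0, "wx": 0, "wy": 0, "wz": 0, "fingers": 1}]'

```text
clock: 15.7
eef_pos: [644.5, -263.7, 53.8]
tool_rot: [-1.776, 1.568, -0.271]
force: [-0.4, -0.6, 7.0]
width: 64.3
```

Call:
servo_tool --rows '[{"dx": -0.01, "dy": 0, "dz": 0, "wx": 0, "wy": 0, "wz": 0, "fingers": 1}, {"dx": -0.03, "dy": 0, "dz": 0, "wx": 0, "wy": 0, "wz": 0, "fingers": 1}, {"dx": -0.04, "dy": 0, "dz": 0, "wx": 0, "wy": 0, "wz": 0, "fingers": 1}, {"dx": -0.04, "dy": 0, "dz": 0, "wx": 0, "wy": 0, "wz": 0, "fingers": 1}]'

```text
clock: 16.2
eef_pos: [642.7, -263.3, 142.8]
tool_rot: [1.334, 1.57, 2.839]
force: [0.5, 0.3, -0.7]
width: 64.4
```

Run:
```python
from h import *
plan([569,2,140],1.5055,45); save('side','s9.png')
cv2.imwrite('pics/s9c.png',cv2.resize(cv2.imread('pics/s9.png')[60:260,160:360],None,fx=2.5,fy=2.5))
```

```text
t 16.2 tcp [ 642.7 -263.3  142.8] rpy [1.334 1.57  2.839] F [ 0.5  0.3 -0.7] w 64.38000296267933 q [ 0.364  0.786 -0.029  1.458  0.027  0.899  1.832]
jaw 1.505 down [-0.001  0.    -1.   ]
delta world [-73.7 265.3  -2.8]
turn yaw deg 0.0  wx units total -0.0
level fix w units [ 0.    0.   -0.01]
tool total units [0.004  0.1212 0.3465] rows 7 each [0.0006 0.0173 0.0495]
```

View pics/s9c.png

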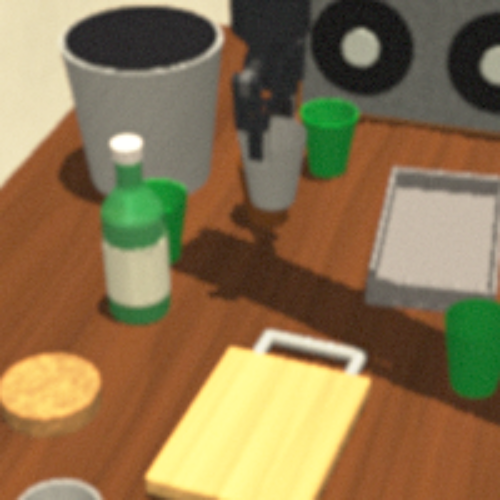

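Call:
servo_tool --rows '[{"dx": 0, "dy": 0.0173, "dz": 0.0495, "wx": 0, "wy": 0, "wz": 0, "fingers": 1}, {"dx": 0, "dy": 0.0173, "dz": 0.0495, "wx": 0, "wy": 0, "wz": 0, "fingers": 1}, {"dx": 0, "dy": 0.0173, "dz": 0.0495, "wx": 0, "wy": 0, "wz": 0, "fingers": 1}, {"dx": 0, "dy": 0.0173, "dz": 0.0495, "wx": 0, "wy": 0, "wz": 0, "fingers": 1}, {"dx": 0, "dy": 0.0173, "dz": 0.0495, "wx": 0, "wy": 0, "wz": 0, "fingers": 1}]'

```text
clock: 16.88
eef_pos: [589.9, -72.8, 141.9]
tool_rot: [1.486, 1.57, 2.991]
force: [0.3, 0.5, -0.9]
width: 64.3
```

Call:
servo_tool --rows '[{"dx": 0, "dy": 0.0173, "dz": 0.0495, "wx": 0, "wy": 0, "wz": 0, "fingers": 1}, {"dx": 0, "dy": 0.0173, "dz": 0.0495, "wx": 0, "wy": 0, "wz": 0, "fingers": 1}, {"dx": 0.03, "dy": 0, "dz": 0, "wx": 0, "wy": 0, "wz": 0, "fingers": 1}, {"dx": 0.03, "dy": 0, "dz": 0, "wx": 0, "wy": 0, "wz": 0, "fingers": 1}, {"dx": 0.015, "dy": 0, "dz": 0, "wx": 0, "wy": 0, "wz": 0, "fingers": 1}]'

```text
clock: 17.5
eef_pos: [568.7, 1.8, 84.7]
tool_rot: [1.728, 1.569, -3.049]
force: [0.8, 0.7, -1.2]
width: 64.2
```

Call:
servo_tool --rows '[{"dx": 0.005, "dy": 0, "dz": 0, "wx": 0, "wy": 0, "wz": 0, "fingers": 1}, {"dx": 0, "dy": 0, "dz": 0, "wx": 0, "wy": 0, "wz": 0, "fingers": 1}]'

```text
clock: 17.75
eef_pos: [569.9, 1.7, 82.4]
tool_rot: [-1.43, 1.57, 0.074]
force: [0.6, 0.1, -1.3]
width: 64.8
```

Run:
```python
from h import *
plan([569,2,80],1.5055,45); save('side','s10.png')
cv2.imwrite('pics/s10c.png',cv2.resize(cv2.imread('pics/s10.png')[120:320,160:360],None,fx=2.5,fy=2.5))
```

```text
t 17.75 tcp [569.9   1.7  82.4] rpy [-1.43   1.57   0.074] F [ 0.6  0.1 -1.3] w 64.75844640698173 q [-0.049  0.718 -0.006  1.869  0.007  0.554  1.446]
jaw 1.505 down [ 0.  0. -1.]
delta world [-0.9  0.3 -2.4]
turn yaw deg 0.0  wx units total -0.01
level fix w units [-0.  0.  0.]
tool total units [0.0032 0.0012 0.0003] rows 1 each [0.0032 0.0012 0.0003]
```

View pics/s10c.png

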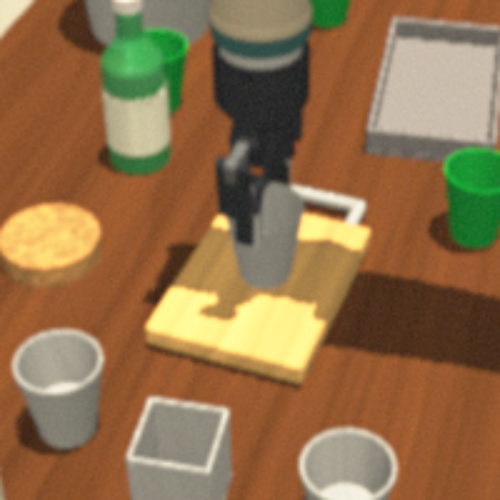

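Call:
servo_tool --rows '[{"dx": 0.003, "dy": 0, "dz": 0, "wx": 0, "wy": 0, "wz": 0, "fingers": 1}, {"dx": 0, "dy": 0, "dz": 0, "wx": 0, "wy": 0, "wz": 0, "fingers": 1}]'

```text
clock: 18.05
eef_pos: [569.8, 1.8, 80.2]
tool_rot: [-1.444, 1.57, 0.061]
force: [-0.2, 0.1, -1.6]
width: 64.3
```

Call:
servo_tool --rows '[{"dx": 0.003, "dy": 0, "dz": 0, "wx": 0, "wy": 0, "wz": 0, "fingers": 1}, {"dx": 0, "dy": 0, "dz": 0, "wx": 0, "wy": 0, "wz": 0, "fingers": 1}]'

```text
clock: 18.3
eef_pos: [570.6, 1.8, 79.7]
tool_rot: [-1.483, 1.568, 0.022]
force: [-2.1, -1.1, 13.3]
width: 64.0
```

Call:
servo_tool --rows '[{"dx": 0.003, "dy": 0, "dz": 0, "wx": 0, "wy": 0, "wz": 0, "fingers": 1}, {"dx": 0, "dy": 0, "dz": 0, "wx": 0, "wy": 0, "wz": 0, "fingers": 1}]'

```text
clock: 18.55
eef_pos: [571.1, 1.7, 79.6]
tool_rot: [-1.492, 1.567, 0.013]
force: [-7.1, -0.3, 29.5]
width: 64.2
```

Call:
servo_tool --rows '[{"dx": -0.004, "dy": 0, "dz": 0, "wx": 0, "wy": 0, "wz": 0, "fingers": 1}, {"dx": 0, "dy": 0, "dz": 0, "wx": 0, "wy": 0, "wz": 0, "fingers": 0}, {"dx": 0, "dy": 0, "dz": 0, "wx": 0, "wy": 0, "wz": 0, "fingers": 0}, {"dx": 0, "dy": 0, "dz": 0, "wx": 0, "wy": 0, "wz": 0, "fingers": 0}, {"dx": -0.02, "dy": 0, "dz": 0, "wx": 0, "wy": 0, "wz": 0, "fingers": 0}]'

```text
clock: 19.18
eef_pos: [568.6, 1.8, 92.7]
tool_rot: [1.675, 1.568, -3.103]
force: [-0.3, 0.8, 0.3]
width: 85.3
```

Call:
servo_tool --rows '[{"dx": -0.05, "dy": 0, "dz": 0, "wx": 0, "wy": 0, "wz": 0, "fingers": 0}, {"dx": -0.06, "dy": 0, "dz": 0, "wx": 0, "wy": 0, "wz": 0, "fingers": 0}, {"dx": 0, "dy": 0, "dz": 0.07, "wx": 0, "wy": 0, "wz": 0, "fingers": 0}, {"dx": 0, "dy": 0, "dz": 0.07, "wx": 0, "wy": 0, "wz": 0, "fingers": 0}]'

```text
clock: 19.68
eef_pos: [577.5, 107.2, 177.9]
tool_rot: [-1.311, 1.568, 0.192]
force: [0.8, -0.8, 0.4]
width: 85.1
```

```bash
cat > m.py <<'E'
from loc import *
def stack(zs=26,cams=('top','side')):
    out=[]
    for c in cams:
        ctrl.get_image(c)
        for s in ctrl.silhouettes('tumbler1',c):
            e=s['extent']; p=atz(c,e[:2],zs+40)
            if abs(p[0]-569)<60 and abs(p[1]-2)<60:
                x,f=fit('tum',[(c,s['region'].astype(np.float32))],p[:2],z0=zs); print('on board',c,np.round(x,1),round(f,3))
E
python3 - <<'E'
from m import *
st(); save('side','s11.png'); save('top','t11.png'); stack()
measure('bk'); measure('sq')
E
```

```text
t 19.675 tcp [577.5 107.2 177.9] rpy [-1.311  1.568  0.192] F [ 0.8 -0.8  0.4] w 85.0641404954403 q [-0.234  0.599  0.004  1.757 -0.003  0.783  1.274]
on board top [568.6   0.9] 0.052
on board side [569.  -3.] 0.047
bk px [135. 238.] conf 0.85 -> [488.8  337.55] err 0.241 n 2
```

View pics/t11.png

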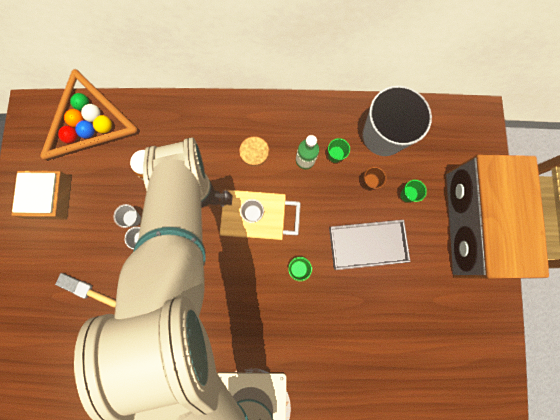

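View pics/s11.png

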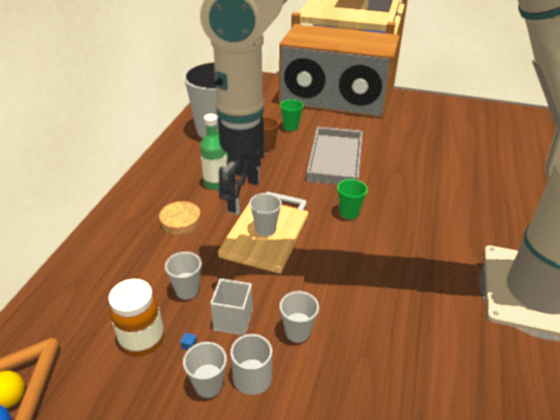

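Call:
servo_tool --rows '[{"dx": 0, "dy": -0.04, "dz": 0.04, "wx": 0, "wy": 0, "wz": 0, "fingers": 0}, {"dx": 0, "dy": -0.04, "dz": 0.04, "wx": 0, "wy": 0, "wz": 0, "fingers": 0}, {"dx": 0.02, "dy": -0.04, "dz": 0.04, "wx": 0, "wy": 0, "wz": 0, "fingers": 0}, {"dx": 0.03, "dy": 0, "dz": 0, "wx": 0, "wy": 0, "wz": 0, "fingers": 0}, {"dx": 0, "dy": 0, "dz": 0, "wx": 0, "wy": 0, "wz": 0, "fingers": 0}]'

```text
clock: 21.0
eef_pos: [670.6, 190.1, 136.0]
tool_rot: [1.962, 1.566, -2.816]
force: [0.5, -1.0, 0.6]
width: 85.4
```

Run:
```python
from h import *
plan([673,191,50],1.5055,40); save('side','s12.png')
cv2.imwrite('pics/s12c.png',cv2.resize(cv2.imread('pics/s12.png')[160:360,80:280],None,fx=2.5,fy=2.5))
```

```text
t 21.0 tcp [670.6 190.1 136. ] rpy [ 1.962  1.566 -2.816] F [ 0.5 -1.   0.6] w 85.41813975065064 q [-0.322  0.8    0.01   1.451 -0.009  0.896  1.196]
jaw 1.505 down [-0.005 -0.002 -1.   ]
delta world [  2.4   0.9 -86. ]
turn yaw deg 0.0  wx units total -0.0
level fix w units [-0.   -0.02 -0.04]
tool total units [ 0.1147 -0.0037  0.0017] rows 3 each [ 0.0382 -0.0012  0.0006]
```

View pics/s12c.png

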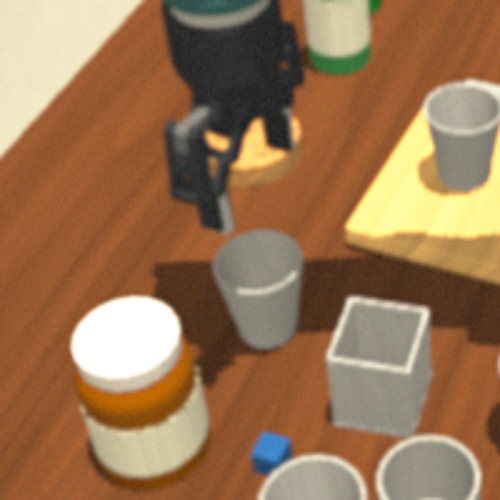

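Call:
servo_tool --rows '[{"dx": 0.045, "dy": -0.003, "dz": 0.001, "wx": 0, "wy": 0, "wz": 0, "fingers": 0}, {"dx": 0.045, "dy": 0, "dz": 0, "wx": 0, "wy": 0, "wz": 0, "fingers": 0}, {"dx": 0.024, "dy": 0, "dz": 0, "wx": 0, "wy": 0, "wz": 0, "fingers": 0}, {"dx": 0, "dy": 0, "dz": 0, "wx": 0, "wy": 0, "wz": 0, "fingers": 0}, {"dx": 0, "dy": 0, "dz": 0, "wx": 0, "wy": 0, "wz": 0, "fingers": 0.3}]'

```text
clock: 21.68
eef_pos: [675.7, 191.3, 54.7]
tool_rot: [-1.214, 1.568, 0.291]
force: [0.8, -0.0, 1.2]
width: 69.7
```

Call:
servo_tool --rows '[{"dx": 0, "dy": 0, "dz": 0, "wx": 0, "wy": 0, "wz": 0, "fingers": 1}, {"dx": 0, "dy": 0, "dz": 0, "wx": 0, "wy": 0, "wz": 0, "fingers": 1}, {"dx": 0, "dy": 0, "dz": 0, "wx": 0, "wy": 0, "wz": 0, "fingers": 1}, {"dx": 0, "dy": 0, "dz": 0, "wx": 0, "wy": 0, "wz": 0, "fingers": 1}]'

```text
clock: 22.18
eef_pos: [676.1, 191.5, 55.9]
tool_rot: [-1.249, 1.567, 0.256]
force: [-1.1, -0.5, 5.7]
width: 64.1
```

Call:
servo_tool --rows '[{"dx": -0.01, "dy": 0, "dz": 0, "wx": 0, "wy": 0, "wz": 0, "fingers": 1}, {"dx": -0.03, "dy": 0, "dz": 0, "wx": 0, "wy": 0, "wz": 0, "fingers": 1}, {"dx": -0.05, "dy": 0, "dz": 0, "wx": 0, "wy": 0, "wz": 0, "fingers": 1}, {"dx": -0.05, "dy": 0, "dz": 0, "wx": 0, "wy": 0, "wz": 0, "fingers": 1}, {"dx": -0.03, "dy": 0, "dz": 0, "wx": 0, "wy": 0, "wz": 0, "fingers": 1}]'

```text
clock: 22.8
eef_pos: [675.7, 191.4, 183.9]
tool_rot: [-1.198, 1.567, 0.307]
force: [1.0, 0.3, -1.4]
width: 64.5
```

Run:
```python
from h import *
plan([569,0,180],1.5055,40); save('side','s13.png')
cv2.imwrite('pics/s13c.png',cv2.resize(cv2.imread('pics/s13.png')[100:300,80:280],None,fx=2.5,fy=2.5))
```

```text
t 22.8 tcp [675.7 191.4 183.9] rpy [-1.198  1.567  0.307] F [ 1.   0.3 -1.4] w 64.48746584091917 q [-0.323  0.751  0.012  1.405 -0.01   0.981  1.197]
jaw 1.505 down [ 0.004  0.001 -1.   ]
delta world [-106.7 -191.4   -3.9]
turn yaw deg 0.0  wx units total -0.0
level fix w units [-0.    0.01  0.04]
tool total units [ 0.0043  0.1252 -0.2641] rows 6 each [ 0.0007  0.0209 -0.044 ]
```

View pics/s13c.png

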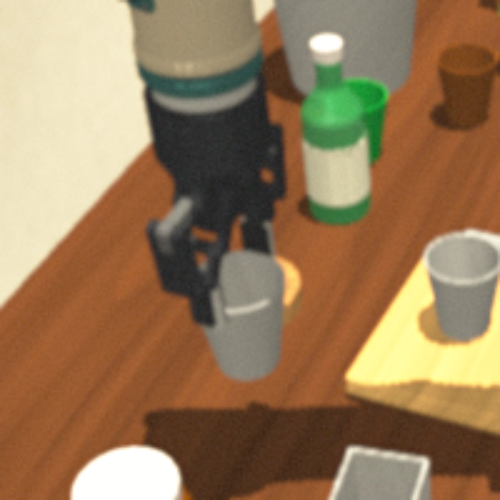

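Call:
servo_tool --rows '[{"dx": 0, "dy": 0.0245, "dz": -0.0528, "wx": 0, "wy": 0, "wz": 0, "fingers": 1}, {"dx": 0, "dy": 0.0245, "dz": -0.0528, "wx": 0, "wy": 0, "wz": 0, "fingers": 1}, {"dx": 0, "dy": 0.0245, "dz": -0.0528, "wx": 0, "wy": 0, "wz": 0, "fingers": 1}, {"dx": 0, "dy": 0.0245, "dz": -0.0528, "wx": 0, "wy": 0, "wz": 0, "fingers": 1}, {"dx": 0, "dy": 0.0245, "dz": -0.0528, "wx": 0, "wy": 0, "wz": 0, "fingers": 1}]'

```text
clock: 23.48
eef_pos: [569.1, -1.7, 180.7]
tool_rot: [-1.689, 1.57, -0.183]
force: [0.5, 0.2, -1.2]
width: 64.2
```

Call:
servo_tool --rows '[{"dx": 0, "dy": 0, "dz": 0, "wx": 0, "wy": 0, "wz": 0, "fingers": 1}]'

```text
clock: 23.6
eef_pos: [568.0, -5.1, 180.7]
tool_rot: [2.668, 1.568, -2.117]
force: [1.1, 1.7, -1.5]
width: 64.0
```

Run:
```python
from m import *
plan([571,0,118],1.5055,40); save('side','s14.png')
cv2.imwrite('pics/s14c.png',cv2.resize(cv2.imread('pics/s14.png')[100:300,160:360],None,fx=2.5,fy=2.5))
stack(26,['side']); stack(128,['side'])
```

```text
t 23.6 tcp [568.   -5.1 180.7] rpy [ 2.668  1.568 -2.117] F [ 1.1  1.7 -1.5] w 63.98220081372533 q [-4.200e-02  5.730e-01 -1.000e-03  1.803e+00  4.000e-03  7.670e-01
  1.454e+00]
jaw 1.499 down [-0.002 -0.003 -1.   ]
delta world [  3.    5.1 -62.7]
turn yaw deg 0.4  wx units total -0.06
level fix w units [-0.   -0.03 -0.01]
tool total units [ 0.0835 -0.0037  0.0074] rows 2 each [ 0.0418 -0.0018  0.0037]
on board side [569.8  -4.6] 0.142
on board side [ 5.677e+02 -5.000e-01] 0.339
```

View pics/s14c.png

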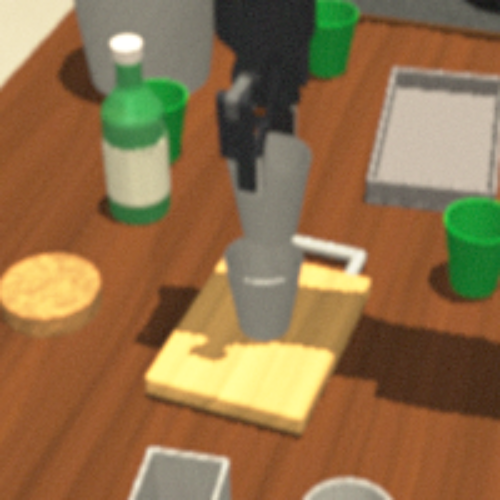

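Call:
servo_tool --rows '[{"dx": 0.02, "dy": -0.003, "dz": 0, "wx": 0, "wy": 0, "wz": 0, "fingers": 1}, {"dx": 0, "dy": 0, "dz": 0, "wx": 0, "wy": 0, "wz": 0, "fingers": 1}, {"dx": 0, "dy": 0, "dz": 0, "wx": 0, "wy": 0, "wz": 0, "fingers": 1}]'

```text
clock: 24.22
eef_pos: [572.0, -0.4, 164.9]
tool_rot: [1.679, 1.57, -3.098]
force: [0.1, 0.5, -2.1]
width: 64.3
```

Run:
```python
from m import *
plan([573,0,118],1.5055,40); save('side','s15.png')
cv2.imwrite('pics/s15c.png',cv2.resize(cv2.imread('pics/s15.png')[130:270,200:340],None,fx=4,fy=4))
```

```text
t 24.225 tcp [ 5.720e+02 -4.000e-01  1.649e+02] rpy [ 1.679  1.57  -3.098] F [ 0.1  0.5 -2.1] w 64.31529035789617 q [-0.046  0.599 -0.004  1.807  0.004  0.737  1.454]
jaw 1.506 down [-0.001 -0.    -1.   ]
delta world [  1.    0.4 -46.9]
turn yaw deg -0.0  wx units total 0.0
level fix w units [-0.   -0.   -0.01]
tool total units [ 0.0625 -0.0014  0.0006] rows 2 each [ 0.0313 -0.0007  0.0003]
```

View pics/s15c.png

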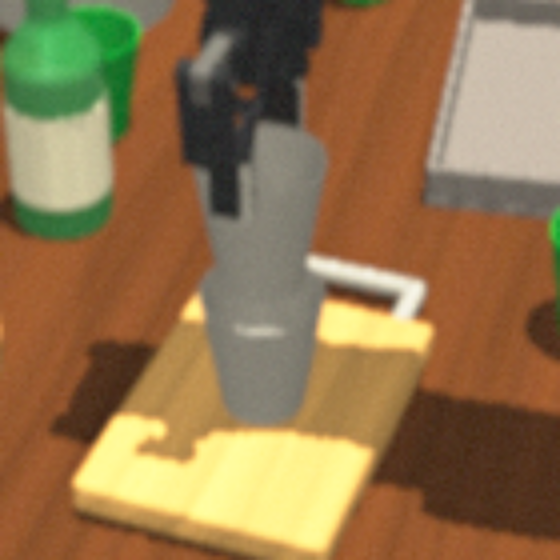

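Call:
servo_tool --rows '[{"dx": 0.02, "dy": 0, "dz": 0, "wx": 0, "wy": 0, "wz": 0, "fingers": 1}, {"dx": 0.025, "dy": 0, "dz": 0, "wx": 0, "wy": 0, "wz": 0, "fingers": 1}, {"dx": 0.015, "dy": 0, "dz": 0, "wx": 0, "wy": 0, "wz": 0, "fingers": 1}, {"dx": 0.006, "dy": 0, "dz": 0, "wx": 0, "wy": 0, "wz": 0, "fingers": 1}, {"dx": 0, "dy": 0, "dz": 0, "wx": 0, "wy": 0, "wz": 0, "fingers": 1}]'

```text
clock: 24.9
eef_pos: [572.1, -0.4, 115.7]
tool_rot: [1.198, 1.57, 2.703]
force: [1.4, 0.4, -1.6]
width: 64.0
```

Call:
servo_tool --rows '[{"dx": 0.004, "dy": 0, "dz": 0, "wx": 0, "wy": 0, "wz": 0, "fingers": 1}, {"dx": 0, "dy": 0, "dz": 0, "wx": 0, "wy": 0, "wz": 0, "fingers": 1}]'

```text
clock: 25.15
eef_pos: [572.2, -0.5, 113.1]
tool_rot: [-1.257, 1.57, 0.249]
force: [0.2, 0.2, -1.7]
width: 64.1
```

Call:
servo_tool --rows '[{"dx": 0.003, "dy": 0, "dz": 0, "wx": 0, "wy": 0, "wz": 0, "fingers": 1}, {"dx": 0, "dy": 0, "dz": 0, "wx": 0, "wy": 0, "wz": 0, "fingers": 1}]'

```text
clock: 25.4
eef_pos: [572.1, -0.5, 110.7]
tool_rot: [0.371, 1.571, 1.876]
force: [-1.0, 0.2, -0.8]
width: 64.1
```

Call:
servo_tool --rows '[{"dx": 0.003, "dy": 0, "dz": 0, "wx": 0, "wy": 0, "wz": 0, "fingers": 1}, {"dx": 0, "dy": 0, "dz": 0, "wx": 0, "wy": 0, "wz": 0, "fingers": 1}]'

```text
clock: 25.65
eef_pos: [572.2, -0.4, 108.5]
tool_rot: [-0.666, 1.57, 0.839]
force: [-0.3, 1.9, 0.5]
width: 64.1
```

Call:
servo_tool --rows '[{"dx": 0.003, "dy": 0, "dz": 0, "wx": 0, "wy": 0, "wz": 0, "fingers": 1}, {"dx": 0, "dy": 0, "dz": 0, "wx": 0, "wy": 0, "wz": 0, "fingers": 1}]'

```text
clock: 25.9
eef_pos: [573.2, -0.2, 108.1]
tool_rot: [-1.329, 1.568, 0.177]
force: [-1.9, 2.0, 13.9]
width: 64.5
```

Call:
servo_tool --rows '[{"dx": -0.003, "dy": 0, "dz": 0, "wx": 0, "wy": 0, "wz": 0, "fingers": 1}, {"dx": 0, "dy": 0, "dz": 0, "wx": 0, "wy": 0, "wz": 0, "fingers": 0}, {"dx": 0, "dy": 0, "dz": 0, "wx": 0, "wy": 0, "wz": 0, "fingers": 0}, {"dx": 0, "dy": 0, "dz": 0, "wx": 0, "wy": 0, "wz": 0, "fingers": 0}, {"dx": -0.02, "dy": 0, "dz": 0, "wx": 0, "wy": 0, "wz": 0, "fingers": 0}]'

```text
clock: 26.52
eef_pos: [571.2, -0.6, 122.9]
tool_rot: [1.677, 1.568, -3.101]
force: [1.1, 0.2, -0.4]
width: 85.5
```

Call:
servo_tool --rows '[{"dx": -0.05, "dy": 0, "dz": 0, "wx": 0, "wy": 0, "wz": 0, "fingers": 0}, {"dx": -0.06, "dy": 0, "dz": 0, "wx": 0, "wy": 0, "wz": 0, "fingers": 0}, {"dx": 0, "dy": 0, "dz": 0, "wx": 0, "wy": 0, "wz": 0, "fingers": 0}]'

```text
clock: 26.9
eef_pos: [575.0, -0.6, 210.5]
tool_rot: [-1.466, 1.562, 0.039]
force: [-0.2, 0.1, -0.0]
width: 85.6
```

Call:
servo_tool --rows '[{"dx": 0, "dy": 0.0397, "dz": 0.058, "wx": 0, "wy": 0, "wz": 0, "fingers": 0}, {"dx": 0, "dy": 0.0397, "dz": 0.058, "wx": 0, "wy": 0, "wz": 0, "fingers": 0}, {"dx": 0, "dy": 0.0397, "dz": 0.058, "wx": 0, "wy": 0, "wz": 0, "fingers": 0}, {"dx": 0, "dy": 0.0397, "dz": 0.058, "wx": 0, "wy": 0, "wz": 0, "fingers": 0}, {"dx": 0, "dy": 0.0397, "dz": 0.058, "wx": 0, "wy": 0, "wz": 0, "fingers": 0}]'

```text
clock: 27.52
eef_pos: [436.6, 227.4, 205.9]
tool_rot: [1.918, 1.571, -2.86]
force: [1.1, 0.1, -0.1]
width: 85.4
```

Call:
servo_tool --rows '[{"dx": 0.05, "dy": 0, "dz": 0, "wx": 0, "wy": 0, "wz": 0, "fingers": 0}, {"dx": 0, "dy": 0, "dz": 0, "wx": 0, "wy": 0, "wz": 0, "fingers": 0}, {"dx": 0, "dy": 0, "dz": 0, "wx": 0, "wy": 0, "wz": 0, "fingers": 0}]'

```text
clock: 27.9
eef_pos: [438.4, 225.5, 169.0]
tool_rot: [-2.203, 1.57, -0.7]
force: [0.3, -0.4, -0.4]
width: 85.4
```

Run:
```python
from m import *
plan([438,227,50],1.5055,40); save('side','s16.png'); save('top','t16.png')
cv2.imwrite('pics/s16c.png',cv2.resize(cv2.imread('pics/s16.png')[120:420,80:380],None,fx=1.9,fy=1.9))
ctrl.get_image('side')
for k in('tum','bk','sq'):
    for s in ctrl.silhouettes(LAB[k],'side'):
        if s['conf']<.4: continue
        p=atz('side',s['extent'][:2],40)
        if p[1]<90: continue
        x,f=fit(k,[('side',s['region'].astype(np.float32))],p[:2]); print(k,np.round(x,2),round(f,3),s['extent'].round() if hasattr(s['extent'],'round') else s['extent'])
```

```text
t 27.9 tcp [438.4 225.5 169. ] rpy [-2.203  1.57  -0.7  ] F [ 0.3 -0.4 -0.4] w 85.40990269335778 q [-0.526  0.498 -0.009  2.013  0.008  0.631  0.964]
jaw 1.504 down [ 0. -0. -1.]
delta world [  -0.4    1.5 -119. ]
turn yaw deg 0.1  wx units total -0.02
level fix w units [ 0. -0.  0.]
tool total units [0.1587 0.0008 0.0019] rows 3 each [0.0529 0.0003 0.0006]
tum [437.58 225.76] 0.03 [300.7, 314.9, 42.0, 51.3]
tum [553.67 372.61] 0.047 [202.8, 367.4, 45.8, 57.8]
sq [5.6115e+02 2.3205e+02 8.0000e-02] 0.034 [229.2, 308.6, 43.5, 57.6]
```

View pics/s16c.png

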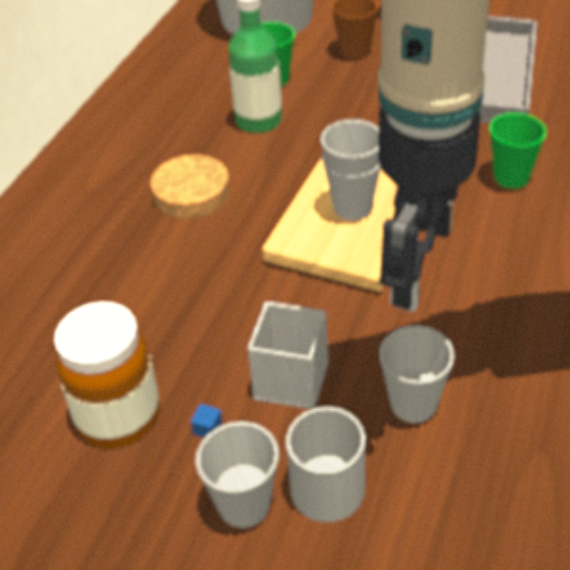

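View pics/t16.png

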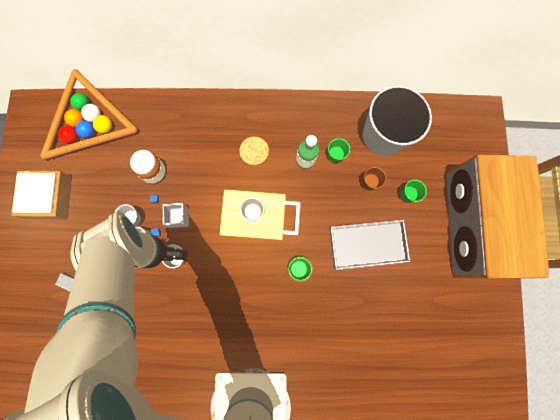

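Call:
servo_tool --rows '[{"dx": 0.055, "dy": 0, "dz": 0.0012, "wx": 0, "wy": 0, "wz": 0, "fingers": 0}, {"dx": 0.055, "dy": 0, "dz": 0, "wx": 0, "wy": 0, "wz": 0, "fingers": 0}, {"dx": 0.035, "dy": 0, "dz": 0, "wx": 0, "wy": 0, "wz": 0, "fingers": 0}, {"dx": 0.011, "dy": 0, "dz": 0, "wx": 0, "wy": 0, "wz": 0, "fingers": 0}, {"dx": 0, "dy": 0, "dz": 0, "wx": 0, "wy": 0, "wz": 0, "fingers": 0.2}]'

```text
clock: 28.82
eef_pos: [438.1, 227.1, 51.6]
tool_rot: [1.086, 1.571, 2.591]
force: [0.5, 0.0, 0.3]
width: 70.0
```

Call:
servo_tool --rows '[{"dx": 0, "dy": 0, "dz": 0, "wx": 0, "wy": 0, "wz": 0, "fingers": 1}, {"dx": 0, "dy": 0, "dz": 0, "wx": 0, "wy": 0, "wz": 0, "fingers": 1}, {"dx": 0, "dy": 0, "dz": 0, "wx": 0, "wy": 0, "wz": 0, "fingers": 1}, {"dx": 0, "dy": 0, "dz": 0, "wx": 0, "wy": 0, "wz": 0, "fingers": 1}]'

```text
clock: 29.32
eef_pos: [438.4, 227.3, 52.9]
tool_rot: [-1.019, 1.569, 0.485]
force: [-1.2, -0.2, 8.5]
width: 63.9
```

Call:
servo_tool --rows '[{"dx": -0.01, "dy": 0, "dz": 0, "wx": 0, "wy": 0, "wz": 0, "fingers": 1}, {"dx": -0.04, "dy": 0, "dz": 0, "wx": 0, "wy": 0, "wz": 0, "fingers": 1}, {"dx": -0.06, "dy": 0, "dz": 0, "wx": 0, "wy": 0, "wz": 0, "fingers": 1}, {"dx": -0.06, "dy": 0, "dz": 0, "wx": 0, "wy": 0, "wz": 0, "fingers": 1}, {"dx": -0.035, "dy": 0, "dz": 0, "wx": 0, "wy": 0, "wz": 0, "fingers": 1}]'

```text
clock: 29.95
eef_pos: [438.7, 227.7, 208.2]
tool_rot: [-0.959, 1.567, 0.546]
force: [1.2, -0.3, -1.7]
width: 63.9
```

Run:
```python
from m import *
plan([571,0,205],1.5055,45); save('side','s17.png')
cv2.imwrite('pics/s17c.png',cv2.resize(cv2.imread('pics/s17.png')[120:420,80:380],None,fx=1.9,fy=1.9))
```

```text
t 29.95 tcp [438.7 227.7 208.2] rpy [-0.959  1.567  0.546] F [ 1.2 -0.3 -1.7] w 63.87648750152493 q [-0.529  0.438 -0.01   1.973  0.006  0.727  0.964]
jaw 1.505 down [ 0.004  0.002 -1.   ]
delta world [ 132.3 -227.7   -3.2]
turn yaw deg 0.0  wx units total -0.0
level fix w units [-0.    0.02  0.03]
tool total units [ 0.0043 -0.1958 -0.2913] rows 6 each [ 0.0007 -0.0326 -0.0486]
```

View pics/s17c.png

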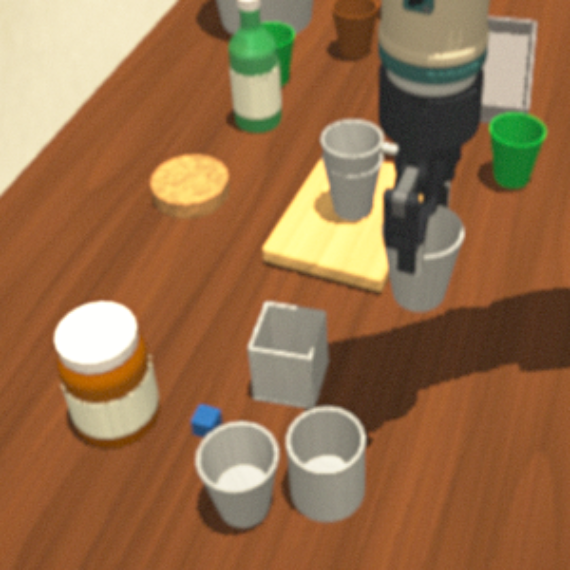

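Call:
servo_tool --rows '[{"dx": 0, "dy": -0.0388, "dz": -0.0584, "wx": 0, "wy": 0, "wz": 0, "fingers": 1}, {"dx": 0, "dy": -0.0388, "dz": -0.0584, "wx": 0, "wy": 0, "wz": 0, "fingers": 1}, {"dx": 0, "dy": -0.0388, "dz": -0.0584, "wx": 0, "wy": 0, "wz": 0, "fingers": 1}, {"dx": 0, "dy": -0.0388, "dz": -0.0584, "wx": 0, "wy": 0, "wz": 0, "fingers": 1}, {"dx": 0, "dy": -0.0388, "dz": -0.0584, "wx": 0, "wy": 0, "wz": 0, "fingers": 1}]'

```text
clock: 30.62
eef_pos: [569.3, -2.3, 205.5]
tool_rot: [-0.899, 1.57, 0.607]
force: [0.0, 1.1, -0.9]
width: 64.3
```

Call:
servo_tool --rows '[{"dx": 0.02, "dy": 0, "dz": 0, "wx": 0, "wy": 0, "wz": 0, "fingers": 1}, {"dx": 0, "dy": 0, "dz": 0, "wx": 0, "wy": 0, "wz": 0, "fingers": 1}, {"dx": 0, "dy": 0, "dz": 0, "wx": 0, "wy": 0, "wz": 0, "fingers": 1}, {"dx": 0, "dy": 0, "dz": 0, "wx": 0, "wy": 0, "wz": 0, "fingers": 1}]'

```text
clock: 31.12
eef_pos: [568.6, 0.5, 190.7]
tool_rot: [-0.79, 1.57, 0.718]
force: [0.5, 0.4, -0.9]
width: 63.9
```

Run:
```python
from m import *
plan([569.5,-0.5,145],1.5055,40); save('side','s18.png')
cv2.imwrite('pics/s18c.png',cv2.resize(cv2.imread('pics/s18.png')[110:270,190:350],None,fx=3.5,fy=3.5))
```

```text
t 31.125 tcp [5.686e+02 5.000e-01 1.907e+02] rpy [-0.79   1.57   0.718] F [ 0.5  0.4 -0.9] w 63.94093078487741 q [-0.048  0.56  -0.003  1.794  0.002  0.788  1.455]
jaw 1.507 down [ 0.001  0.001 -1.   ]
delta world [  0.9  -1.  -45.7]
turn yaw deg -0.1  wx units total 0.02
level fix w units [-0.    0.01  0.01]
tool total units [ 0.0609 -0.0012 -0.0013] rows 2 each [ 0.0305 -0.0006 -0.0006]
```

View pics/s18c.png

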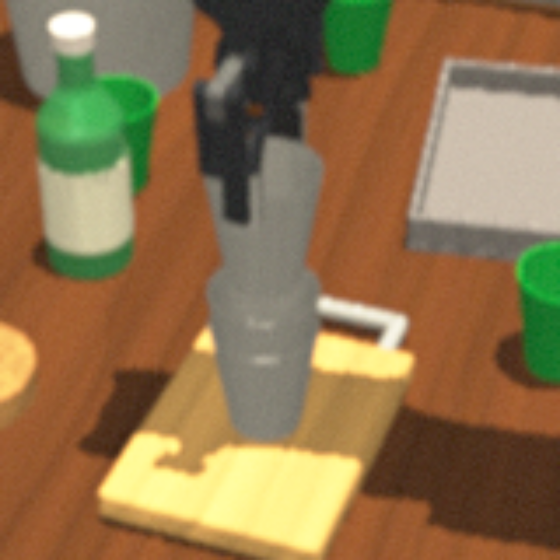

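Call:
servo_tool --rows '[{"dx": 0.02, "dy": 0, "dz": 0, "wx": 0, "wy": 0, "wz": 0, "fingers": 1}, {"dx": 0.025, "dy": 0, "dz": 0, "wx": 0, "wy": 0, "wz": 0, "fingers": 1}, {"dx": 0.015, "dy": 0, "dz": 0, "wx": 0, "wy": 0, "wz": 0, "fingers": 1}, {"dx": 0.009, "dy": 0, "dz": 0, "wx": 0, "wy": 0, "wz": 0, "fingers": 1}, {"dx": 0, "dy": 0, "dz": 0, "wx": 0, "wy": 0, "wz": 0, "fingers": 1}]'

```text
clock: 31.8
eef_pos: [568.6, -0.8, 138.0]
tool_rot: [1.41, 1.57, 2.915]
force: [0.9, 0.7, -0.8]
width: 63.7
```

Call:
servo_tool --rows '[{"dx": 0.004, "dy": 0, "dz": 0, "wx": 0, "wy": 0, "wz": 0, "fingers": 1}, {"dx": 0, "dy": 0, "dz": 0, "wx": 0, "wy": 0, "wz": 0, "fingers": 1}]'

```text
clock: 32.05
eef_pos: [568.9, -0.9, 135.7]
tool_rot: [-1.273, 1.57, 0.232]
force: [0.5, -1.0, -1.7]
width: 64.0
```

Call:
servo_tool --rows '[{"dx": 0.003, "dy": 0, "dz": 0, "wx": 0, "wy": 0, "wz": 0, "fingers": 1}, {"dx": 0, "dy": 0, "dz": 0, "wx": 0, "wy": 0, "wz": 0, "fingers": 1}]'

```text
clock: 32.3
eef_pos: [568.8, -0.9, 133.2]
tool_rot: [-1.139, 1.571, 0.366]
force: [0.5, 0.1, -1.1]
width: 63.9
```

Call:
servo_tool --rows '[{"dx": 0.003, "dy": 0, "dz": 0, "wx": 0, "wy": 0, "wz": 0, "fingers": 1}, {"dx": 0, "dy": 0, "dz": 0, "wx": 0, "wy": 0, "wz": 0, "fingers": 1}]'

```text
clock: 32.55
eef_pos: [569.4, -0.5, 131.6]
tool_rot: [-1.17, 1.569, 0.336]
force: [-0.6, 1.6, 4.9]
width: 63.7
```

Call:
servo_tool --rows '[{"dx": -0.001, "dy": 0, "dz": 0, "wx": 0, "wy": 0, "wz": 0, "fingers": 1}, {"dx": 0, "dy": 0, "dz": 0, "wx": 0, "wy": 0, "wz": 0, "fingers": 0}, {"dx": 0, "dy": 0, "dz": 0, "wx": 0, "wy": 0, "wz": 0, "fingers": 0}, {"dx": 0, "dy": 0, "dz": 0, "wx": 0, "wy": 0, "wz": 0, "fingers": 0}, {"dx": -0.02, "dy": 0, "dz": 0, "wx": 0, "wy": 0, "wz": 0, "fingers": 0}]'

```text
clock: 33.17
eef_pos: [567.7, -1.0, 146.2]
tool_rot: [1.694, 1.568, -3.084]
force: [0.7, 1.1, 0.0]
width: 85.5
```

Call:
servo_tool --rows '[{"dx": -0.05, "dy": 0, "dz": 0, "wx": 0, "wy": 0, "wz": 0, "fingers": 0}, {"dx": -0.06, "dy": 0, "dz": 0, "wx": 0, "wy": 0, "wz": 0, "fingers": 0}, {"dx": 0, "dy": 0.0066, "dz": 0.062, "wx": 0, "wy": 0, "wz": 0, "fingers": 0}, {"dx": 0, "dy": 0.0066, "dz": 0.062, "wx": 0, "wy": 0, "wz": 0, "fingers": 0}, {"dx": 0, "dy": 0.0066, "dz": 0.062, "wx": 0, "wy": 0, "wz": 0, "fingers": 0}]'

```text
clock: 33.8
eef_pos: [563.2, 140.5, 230.7]
tool_rot: [-1.241, 1.569, 0.264]
force: [0.3, 1.6, -0.1]
width: 85.4
```

Call:
servo_tool --rows '[{"dx": 0, "dy": 0.0066, "dz": 0.062, "wx": 0, "wy": 0, "wz": 0, "fingers": 0}, {"dx": 0, "dy": 0.0066, "dz": 0.062, "wx": 0, "wy": 0, "wz": 0, "fingers": 0}, {"dx": 0, "dy": 0.0066, "dz": 0.062, "wx": 0, "wy": 0, "wz": 0, "fingers": 0}, {"dx": 0, "dy": 0.0066, "dz": 0.062, "wx": 0, "wy": 0, "wz": 0, "fingers": 0}, {"dx": 0, "dy": 0.0066, "dz": 0.062, "wx": 0, "wy": 0, "wz": 0, "fingers": 0}]'

```text
clock: 34.42
eef_pos: [553.6, 374.3, 230.5]
tool_rot: [-1.099, 1.57, 0.407]
force: [0.5, -0.1, -0.3]
width: 85.5
```

Call:
servo_tool --rows '[{"dx": 0.05, "dy": 0, "dz": 0, "wx": 0, "wy": 0, "wz": 0, "fingers": 0}, {"dx": 0.02, "dy": 0, "dz": 0, "wx": 0, "wy": 0, "wz": 0, "fingers": 0}, {"dx": 0, "dy": 0, "dz": 0, "wx": 0, "wy": 0, "wz": 0, "fingers": 0}, {"dx": 0, "dy": 0, "dz": 0, "wx": 0, "wy": 0, "wz": 0, "fingers": 0}]'

```text
clock: 34.92
eef_pos: [554.8, 372.4, 178.2]
tool_rot: [-1.033, 1.569, 0.47]
force: [0.5, -0.3, -0.2]
width: 85.5
```

Run:
```python
from m import *
plan([554,373.5,50],1.5055,40); save('side','s19.png'); 
cv2.imwrite('pics/s19c.png',cv2.resize(cv2.imread('pics/s19.png')[120:420,80:380],None,fx=1.9,fy=1.9))
for k in('tum','bk','sq'):
    for s in ctrl.silhouettes(LAB[k],'side'):
        if s['conf']<.4: continue
        p=atz('side',s['extent'][:2],40)
        if p[1]<90: continue
        x,f=fit(k,[('side',s['region'].astype(np.float32))],p[:2]); print(k,np.round(x,2),round(f,3))
```

```text
t 34.925 tcp [554.8 372.4 178.2] rpy [-1.033  1.569  0.47 ] F [ 0.5 -0.3 -0.2] w 85.51162062773886 q [-0.63   0.708 -0.005  1.517  0.005  0.914  0.867]
jaw 1.504 down [ 0.002  0.001 -1.   ]
delta world [  -0.8    1.1 -128.2]
turn yaw deg 0.1  wx units total -0.02
level fix w units [-0.    0.01  0.02]
tool total units [0.1709 0.0014 0.0012] rows 4 each [0.0427 0.0004 0.0003]
tum [553.75 373.52] 0.038
bk [488.7  336.86] 0.039
sq [5.6028e+02 2.3284e+02 1.3000e-01] 0.061
```

View pics/s19c.png

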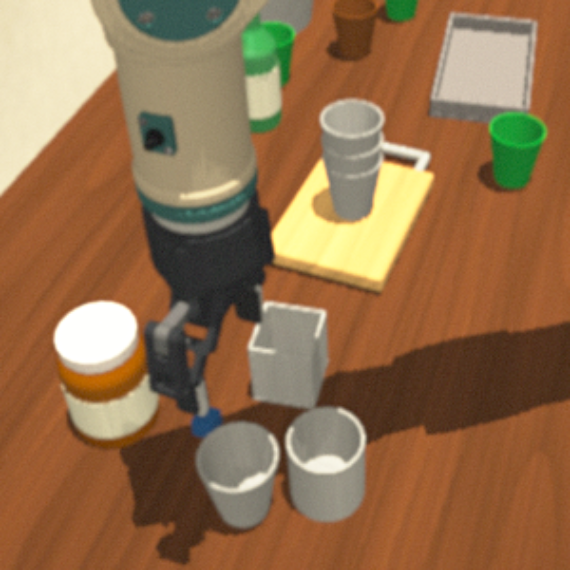

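Call:
servo_tool --rows '[{"dx": 0.055, "dy": 0, "dz": 0.001, "wx": 0, "wy": 0, "wz": 0, "fingers": 0}, {"dx": 0.055, "dy": 0, "dz": 0, "wx": 0, "wy": 0, "wz": 0, "fingers": 0}, {"dx": 0.04, "dy": 0, "dz": 0, "wx": 0, "wy": 0, "wz": 0, "fingers": 0}, {"dx": 0.02, "dy": 0, "dz": 0, "wx": 0, "wy": 0, "wz": 0, "fingers": 0}, {"dx": 0, "dy": 0, "dz": 0, "wx": 0, "wy": 0, "wz": 0, "fingers": 0.2}]'

```text
clock: 35.75
eef_pos: [553.4, 373.5, 48.8]
tool_rot: [2.165, 1.57, -2.613]
force: [0.0, 0.8, 0.8]
width: 69.6
```

Call:
servo_tool --rows '[{"dx": 0, "dy": 0, "dz": 0, "wx": 0, "wy": 0, "wz": 0, "fingers": 1}, {"dx": 0, "dy": 0, "dz": 0, "wx": 0, "wy": 0, "wz": 0, "fingers": 1}, {"dx": 0, "dy": 0, "dz": 0, "wx": 0, "wy": 0, "wz": 0, "fingers": 1}, {"dx": 0, "dy": 0, "dz": 0, "wx": 0, "wy": 0, "wz": 0, "fingers": 1}]'

```text
clock: 36.25
eef_pos: [554.3, 374.0, 50.2]
tool_rot: [-0.89, 1.569, 0.616]
force: [-0.6, 0.1, 3.9]
width: 65.1
```

Call:
servo_tool --rows '[{"dx": -0.01, "dy": 0, "dz": 0, "wx": 0, "wy": 0, "wz": 0, "fingers": 1}, {"dx": -0.04, "dy": 0, "dz": 0, "wx": 0, "wy": 0, "wz": 0, "fingers": 1}, {"dx": -0.06, "dy": 0, "dz": 0, "wx": 0, "wy": 0, "wz": 0, "fingers": 1}, {"dx": -0.07, "dy": 0, "dz": 0, "wx": 0, "wy": 0, "wz": 0, "fingers": 1}, {"dx": -0.055, "dy": 0, "dz": 0, "wx": 0, "wy": 0, "wz": 0, "fingers": 1}]'

```text
clock: 36.88
eef_pos: [553.7, 373.7, 227.8]
tool_rot: [-0.835, 1.57, 0.67]
force: [0.3, 0.0, -1.3]
width: 64.6
```

Run:
```python
from m import *
plan([569,-0.7,230],1.5055,48); save('side','s20.png'); 
cv2.imwrite('pics/s20c.png',cv2.resize(cv2.imread('pics/s20.png')[120:420,80:380],None,fx=1.9,fy=1.9))
```

```text
t 36.875 tcp [553.7 373.7 227.8] rpy [-0.835  1.57   0.67 ] F [ 0.3  0.  -1.3] w 64.55849892261467 q [-0.633  0.658 -0.004  1.466  0.003  1.016  0.867]
jaw 1.505 down [ 0.001  0.001 -1.   ]
delta world [  15.3 -374.4    2.2]
turn yaw deg 0.0  wx units total -0.0
level fix w units [-0.    0.01  0.01]
tool total units [-0.0033 -0.0531 -0.4967] rows 8 each [-0.0004 -0.0066 -0.0621]
```

View pics/s20c.png

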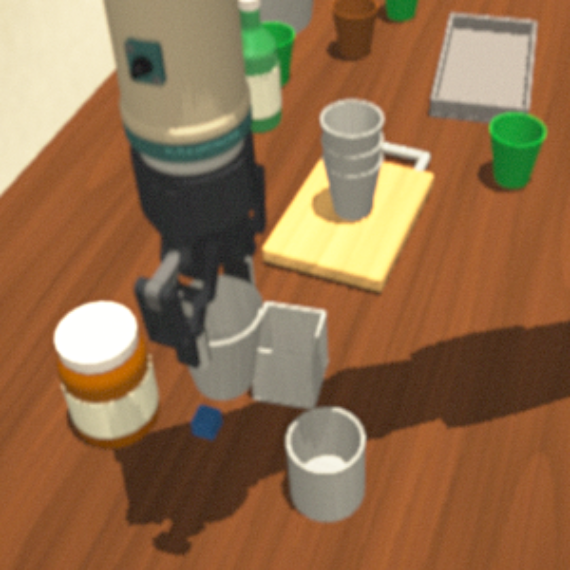

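Call:
servo_tool --rows '[{"dx": 0, "dy": -0.0066, "dz": -0.062, "wx": 0, "wy": 0, "wz": 0, "fingers": 1}, {"dx": 0, "dy": -0.0066, "dz": -0.062, "wx": 0, "wy": 0, "wz": 0, "fingers": 1}, {"dx": 0, "dy": -0.0066, "dz": -0.062, "wx": 0, "wy": 0, "wz": 0, "fingers": 1}, {"dx": 0, "dy": -0.0066, "dz": -0.062, "wx": 0, "wy": 0, "wz": 0, "fingers": 1}, {"dx": 0, "dy": -0.0066, "dz": -0.062, "wx": 0, "wy": 0, "wz": 0, "fingers": 1}]'

```text
clock: 37.55
eef_pos: [562.7, 138.3, 225.4]
tool_rot: [2.066, 1.57, -2.712]
force: [0.6, -0.5, -1.9]
width: 65.1
```

Call:
servo_tool --rows '[{"dx": 0, "dy": -0.0066, "dz": -0.062, "wx": 0, "wy": 0, "wz": 0, "fingers": 1}, {"dx": 0, "dy": -0.0066, "dz": -0.062, "wx": 0, "wy": 0, "wz": 0, "fingers": 1}, {"dx": 0, "dy": -0.0066, "dz": -0.062, "wx": 0, "wy": 0, "wz": 0, "fingers": 1}, {"dx": 0, "dy": 0, "dz": 0, "wx": 0, "wy": 0, "wz": 0, "fingers": 1}, {"dx": 0, "dy": 0, "dz": 0, "wx": 0, "wy": 0, "wz": 0, "fingers": 1}]'

```text
clock: 38.17
eef_pos: [568.5, 0.4, 225.3]
tool_rot: [0.586, 1.57, 2.091]
force: [-0.6, 0.4, -1.1]
width: 64.8
```

Call:
servo_tool --rows '[{"dx": 0.012, "dy": 0, "dz": 0, "wx": 0, "wy": 0, "wz": 0, "fingers": 1}, {"dx": 0, "dy": 0, "dz": 0, "wx": 0, "wy": 0, "wz": 0, "fingers": 1}, {"dx": 0, "dy": 0, "dz": 0, "wx": 0, "wy": 0, "wz": 0, "fingers": 1}]'

```text
clock: 38.55
eef_pos: [568.6, 0.6, 216.2]
tool_rot: [1.37, 1.57, 2.877]
force: [0.5, -0.2, -2.0]
width: 64.8
```

Run:
```python
from m import *
plan([569,-0.7,165],1.5055,48); save('side','s21.png'); 
cv2.imwrite('pics/s21c.png',cv2.resize(cv2.imread('pics/s21.png')[110:270,190:350],None,fx=3.5,fy=3.5))
```

```text
t 38.55 tcp [568.6   0.6 216.2] rpy [1.37  1.57  2.877] F [ 0.5 -0.2 -2. ] w 64.7765568062904 q [-0.046  0.528 -0.006  1.766  0.004  0.848  1.452]
jaw 1.506 down [-0.001  0.    -1.   ]
delta world [  0.4  -1.3 -51.2]
turn yaw deg -0.1  wx units total 0.01
level fix w units [ 0.    0.   -0.01]
tool total units [ 0.0683 -0.0006 -0.0017] rows 2 each [ 0.0341 -0.0003 -0.0008]
```

View pics/s21c.png

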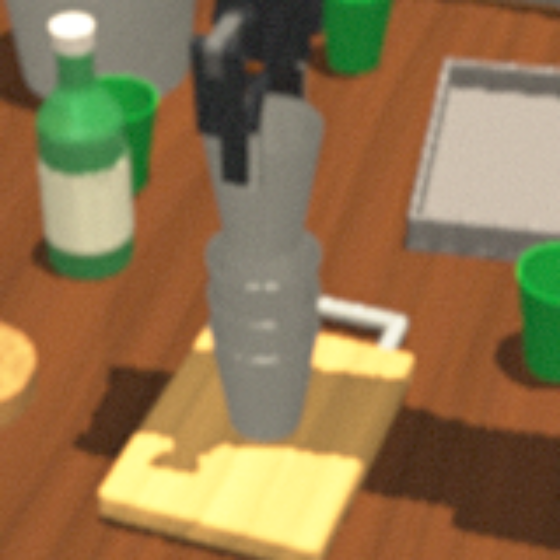

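Aligned (both at crop column ~264). Lower into the stack.

Call:
servo_tool --rows '[{"dx": 0.02, "dy": 0, "dz": -0.001, "wx": 0, "wy": 0, "wz": 0, "fingers": 1}, {"dx": 0.025, "dy": 0, "dz": 0, "wx": 0, "wy": 0, "wz": 0, "fingers": 1}, {"dx": 0.018, "dy": 0, "dz": 0, "wx": 0, "wy": 0, "wz": 0, "fingers": 1}, {"dx": 0.01, "dy": 0, "dz": 0, "wx": 0, "wy": 0, "wz": 0, "fingers": 1}, {"dx": 0, "dy": 0, "dz": 0, "wx": 0, "wy": 0, "wz": 0, "fingers": 1}]'

```text
clock: 39.22
eef_pos: [568.5, -0.9, 161.1]
tool_rot: [1.57, 1.57, 3.076]
force: [-0.3, -0.1, -0.5]
width: 64.5
```

Call:
servo_tool --rows '[{"dx": 0.003, "dy": 0, "dz": 0, "wx": 0, "wy": 0, "wz": 0, "fingers": 1}, {"dx": 0, "dy": 0, "dz": 0, "wx": 0, "wy": 0, "wz": 0, "fingers": 1}]'

```text
clock: 39.48
eef_pos: [568.9, -1.0, 159.7]
tool_rot: [-1.499, 1.57, 0.006]
force: [1.0, 0.4, -1.4]
width: 65.0
```

Call:
servo_tool --rows '[{"dx": 0.003, "dy": 0, "dz": 0, "wx": 0, "wy": 0, "wz": 0, "fingers": 1}, {"dx": 0, "dy": 0, "dz": 0, "wx": 0, "wy": 0, "wz": 0, "fingers": 1}]'

```text
clock: 39.72
eef_pos: [568.8, -0.8, 157.3]
tool_rot: [-0.875, 1.57, 0.63]
force: [0.4, 0.5, -0.9]
width: 64.6
```

Call:
servo_tool --rows '[{"dx": 0.002, "dy": 0, "dz": 0, "wx": 0, "wy": 0, "wz": 0, "fingers": 1}, {"dx": 0, "dy": 0, "dz": 0, "wx": 0, "wy": 0, "wz": 0, "fingers": 1}]'

```text
clock: 39.98
eef_pos: [568.9, -0.9, 155.8]
tool_rot: [-1.299, 1.57, 0.206]
force: [-0.1, 1.1, -0.8]
width: 64.8
```

Call:
servo_tool --rows '[{"dx": 0.003, "dy": 0, "dz": 0, "wx": 0, "wy": 0, "wz": 0, "fingers": 1}, {"dx": 0, "dy": 0, "dz": 0, "wx": 0, "wy": 0, "wz": 0, "fingers": 1}]'

```text
clock: 40.22
eef_pos: [569.6, -0.8, 154.6]
tool_rot: [-1.4, 1.569, 0.106]
force: [0.1, 0.2, 6.6]
width: 64.4
```

Call:
servo_tool --rows '[{"dx": -0.001, "dy": 0, "dz": 0, "wx": 0, "wy": 0, "wz": 0, "fingers": 0}, {"dx": 0, "dy": 0, "dz": 0, "wx": 0, "wy": 0, "wz": 0, "fingers": 0}, {"dx": 0, "dy": 0, "dz": 0, "wx": 0, "wy": 0, "wz": 0, "fingers": 0}, {"dx": 0, "dy": 0, "dz": 0, "wx": 0, "wy": 0, "wz": 0, "fingers": 0}, {"dx": -0.02, "dy": 0, "dz": 0, "wx": 0, "wy": 0, "wz": 0, "fingers": 0}]'

```text
clock: 40.85
eef_pos: [567.7, -1.0, 168.7]
tool_rot: [1.669, 1.568, -3.109]
force: [0.6, -0.1, 0.6]
width: 85.7
```

Call:
servo_tool --rows '[{"dx": -0.05, "dy": 0, "dz": 0, "wx": 0, "wy": 0, "wz": 0, "fingers": 0}, {"dx": -0.05, "dy": 0, "dz": 0, "wx": 0, "wy": 0, "wz": 0, "fingers": 0}, {"dx": 0, "dy": 0.0062, "dz": 0.062, "wx": 0, "wy": 0, "wz": 0, "fingers": 0}, {"dx": 0, "dy": 0.0062, "dz": 0.062, "wx": 0, "wy": 0, "wz": 0, "fingers": 0}, {"dx": 0, "dy": 0.0062, "dz": 0.062, "wx": 0, "wy": 0, "wz": 0, "fingers": 0}]'

```text
clock: 41.48
eef_pos: [564.1, 140.5, 245.6]
tool_rot: [-1.197, 1.569, 0.308]
force: [1.2, 0.8, -0.6]
width: 85.3
```

Call:
servo_tool --rows '[{"dx": 0, "dy": 0.0062, "dz": 0.062, "wx": 0, "wy": 0, "wz": 0, "fingers": 0}, {"dx": 0, "dy": 0.0062, "dz": 0.062, "wx": 0, "wy": 0, "wz": 0, "fingers": 0}, {"dx": 0.05, "dy": 0, "dz": 0, "wx": -0.69, "wy": 0, "wz": 0, "fingers": 0}, {"dx": 0.04, "dy": 0, "dz": 0, "wx": -0.69, "wy": 0, "wz": 0, "fingers": 0}, {"dx": 0, "dy": 0, "dz": 0, "wx": 0, "wy": 0, "wz": 0, "fingers": 0}]'

```text
clock: 42.1
eef_pos: [559.4, 231.9, 175.5]
tool_rot: [1.908, 1.567, -2.726]
force: [0.3, -0.1, 0.1]
width: 85.5
```

Run:
```python
from m import *
plan([561,232.5,50],1.65,40); save('side','s22.png')
for s in ctrl.silhouettes('square_cup','side'):
        if s['conf']<.4: continue
        p=atz('side',s['extent'][:2],40)
        if p[1]<90: continue
        x,f=fit('sq',[('side',s['region'].astype(np.float32))],p[:2]); print(np.round(x,2),round(f,3))
```

```text
t 42.1 tcp [559.4 231.9 175.5] rpy [ 1.908  1.567 -2.726] F [ 0.3 -0.1  0.1] w 85.48756542327548 q [-0.405  0.629 -0.055  1.699  0.044  0.819  1.169]
jaw 1.649 down [-0.004 -0.002 -1.   ]
delta world [   1.6    0.6 -125.5]
turn yaw deg 0.1  wx units total -0.01
level fix w units [-0.   -0.01 -0.04]
tool total units [ 0.1674 -0.0028  0.0008] rows 4 each [ 0.0418 -0.0007  0.0002]
[5.6079e+02 2.3242e+02 9.0000e-02] 0.026
```

View pics/s22.png

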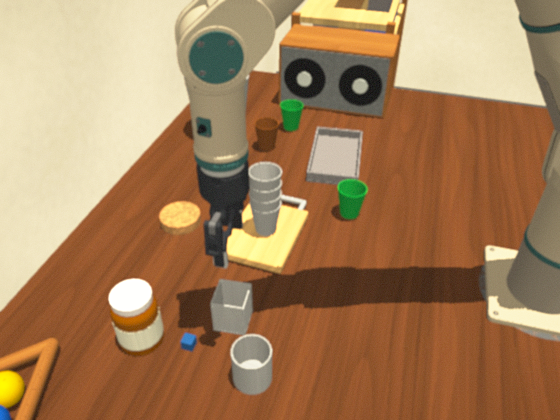

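Call:
servo_tool --rows '[{"dx": 0.055, "dy": -0.0015, "dz": 0.001, "wx": 0, "wy": 0, "wz": 0, "fingers": 0}, {"dx": 0.055, "dy": 0, "dz": 0, "wx": 0, "wy": 0, "wz": 0, "fingers": 0}, {"dx": 0.04, "dy": 0, "dz": 0, "wx": 0, "wy": 0, "wz": 0, "fingers": 0}, {"dx": 0.02, "dy": 0, "dz": 0, "wx": 0, "wy": 0, "wz": 0, "fingers": 0}, {"dx": 0, "dy": 0, "dz": 0, "wx": 0, "wy": 0, "wz": 0, "fingers": 0.2}]'

```text
clock: 42.82
eef_pos: [562.3, 233.5, 49.7]
tool_rot: [-1.42, 1.57, 0.229]
force: [-0.1, 0.0, 0.4]
width: 69.7
```

Call:
servo_tool --rows '[{"dx": 0, "dy": 0, "dz": 0, "wx": 0, "wy": 0, "wz": 0, "fingers": 1}, {"dx": 0, "dy": 0, "dz": 0, "wx": 0, "wy": 0, "wz": 0, "fingers": 1}, {"dx": 0, "dy": 0, "dz": 0, "wx": 0, "wy": 0, "wz": 0, "fingers": 1}, {"dx": 0, "dy": 0, "dz": 0, "wx": 0, "wy": 0, "wz": 0, "fingers": 1}]'

```text
clock: 43.32
eef_pos: [563.2, 234.0, 51.0]
tool_rot: [-1.228, 1.567, 0.421]
force: [-0.5, 0.6, 6.6]
width: 58.6
```

Call:
servo_tool --rows '[{"dx": -0.01, "dy": 0, "dz": 0, "wx": 0, "wy": 0, "wz": 0, "fingers": 1}, {"dx": -0.04, "dy": 0, "dz": 0, "wx": 0, "wy": 0, "wz": 0, "fingers": 1}, {"dx": -0.07, "dy": 0, "dz": 0, "wx": 0, "wy": 0, "wz": 0, "fingers": 1}, {"dx": -0.07, "dy": 0, "dz": 0, "wx": 0, "wy": 0, "wz": 0, "fingers": 1}, {"dx": -0.065, "dy": 0, "dz": 0, "wx": 0, "wy": 0, "wz": 0, "fingers": 1}]'

```text
clock: 43.95
eef_pos: [561.5, 233.3, 242.7]
tool_rot: [-1.129, 1.57, 0.52]
force: [0.3, 1.1, -1.9]
width: 59.0
```

Run:
```python
from m import *
plan([460,180,240],1.66,50); save('side','s23.png')
cv2.imwrite('pics/s23c.png',cv2.resize(cv2.imread('pics/s23.png')[120:420,80:380],None,fx=1.9,fy=1.9))
```

```text
t 43.95 tcp [561.5 233.3 242.7] rpy [-1.129  1.57   0.52 ] F [ 0.3  1.1 -1.9] w 58.95694952794677 q [-0.403  0.554 -0.059  1.626  0.038  0.962  1.175]
jaw 1.65 down [ 0.  0. -1.]
delta world [-101.5  -53.3   -2.7]
turn yaw deg 0.6  wx units total -0.1
level fix w units [-0.  0.  0.]
tool total units [ 0.0035  0.1406 -0.0601] rows 3 each [ 0.0012  0.0469 -0.02  ]
```

View pics/s23c.png

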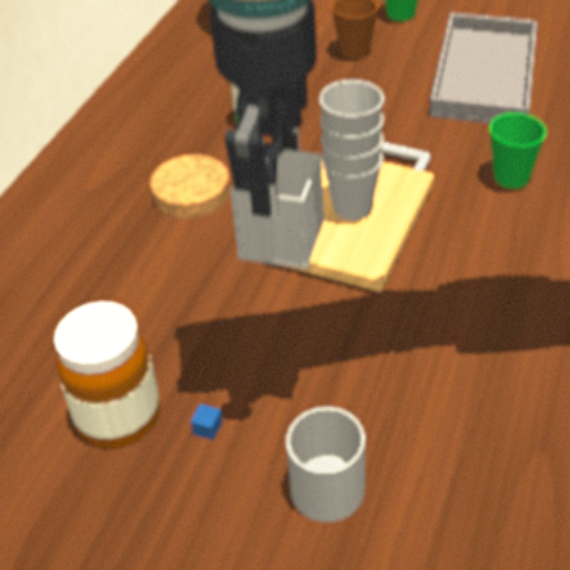

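Call:
servo_tool --rows '[{"dx": 0, "dy": 0.047, "dz": -0.02, "wx": 0, "wy": 0, "wz": 0, "fingers": 1}, {"dx": 0, "dy": 0.047, "dz": -0.02, "wx": 0, "wy": 0, "wz": 0, "fingers": 1}, {"dx": 0, "dy": 0.047, "dz": -0.02, "wx": 0, "wy": 0, "wz": 0, "fingers": 1}, {"dx": 0, "dy": 0.0026, "dz": -0.0715, "wx": 0, "wy": 0, "wz": 0, "fingers": 1}, {"dx": 0, "dy": 0.0026, "dz": -0.0715, "wx": 0, "wy": 0, "wz": 0, "fingers": 1}]'

```text
clock: 44.62
eef_pos: [464.0, 72.1, 240.9]
tool_rot: [-1.469, 1.57, 0.183]
force: [0.8, -0.4, -0.5]
width: 58.6
```

Call:
servo_tool --rows '[{"dx": 0, "dy": 0.0026, "dz": -0.0715, "wx": 0, "wy": 0, "wz": 0, "fingers": 1}, {"dx": 0, "dy": 0.0026, "dz": -0.0715, "wx": 0, "wy": 0, "wz": 0, "fingers": 1}, {"dx": 0, "dy": 0.0026, "dz": -0.0715, "wx": 0, "wy": 0, "wz": 0, "fingers": 1}, {"dx": 0, "dy": 0.0026, "dz": -0.0715, "wx": 0, "wy": 0, "wz": 0, "fingers": 1}, {"dx": 0, "dy": 0.0026, "dz": -0.0715, "wx": 0, "wy": 0, "wz": 0, "fingers": 1}]'

```text
clock: 45.25
eef_pos: [475.6, -196.6, 240.7]
tool_rot: [-1.28, 1.57, 0.369]
force: [0.9, -0.7, -1.2]
width: 59.2
```

Call:
servo_tool --rows '[{"dx": 0, "dy": 0.0026, "dz": -0.0715, "wx": 0, "wy": 0, "wz": 0, "fingers": 1}, {"dx": 0, "dy": 0.0026, "dz": -0.0715, "wx": 0, "wy": 0, "wz": 0, "fingers": 1}, {"dx": 0, "dy": 0.0026, "dz": -0.0715, "wx": 0, "wy": 0, "wz": 0, "fingers": 1}, {"dx": 0, "dy": 0.0026, "dz": -0.0715, "wx": 0, "wy": 0, "wz": 0, "fingers": 1}, {"dx": 0, "dy": 0, "dz": 0, "wx": 0, "wy": 0, "wz": 0, "fingers": 1}]'

```text
clock: 45.88
eef_pos: [482.5, -415.1, 240.0]
tool_rot: [2.681, 1.567, -1.96]
force: [-0.6, -0.0, -1.2]
width: 58.6
```

Call:
servo_tool --rows '[{"dx": 0.05, "dy": 0, "dz": 0, "wx": 0, "wy": 0, "wz": 0, "fingers": 1}, {"dx": 0.05, "dy": 0, "dz": 0, "wx": 0, "wy": 0, "wz": 0, "fingers": 1}, {"dx": 0.03, "dy": 0, "dz": 0, "wx": 0, "wy": 0, "wz": 0, "fingers": 1}, {"dx": 0, "dy": 0, "dz": 0, "wx": 0, "wy": 0, "wz": 0, "fingers": 1}, {"dx": 0, "dy": 0, "dz": 0, "wx": 0, "wy": 0, "wz": 0, "fingers": 1}]'

```text
clock: 46.5
eef_pos: [485.7, -409.4, 144.0]
tool_rot: [-2.121, 1.569, -0.471]
force: [-0.7, -0.4, -1.0]
width: 58.6
```

Run:
```python
from m import *
plan([485,-410.5,60],1.66,50); save('side','s24.png'); save('top','t24.png')
cv2.imwrite('pics/s24c.png',cv2.resize(cv2.imread('pics/s24.png')[60:260,200:400],None,fx=2.7,fy=2.7))
```

```text
t 46.5 tcp [ 485.7 -409.4  144. ] rpy [-2.121  1.569 -0.471] F [-0.7 -0.4 -1. ] w 58.628986205347175 q [ 0.647  0.705  0.016  1.645 -0.015  0.791  2.319]
jaw 1.65 down [ 0.001 -0.001 -1.   ]
delta world [ -0.7  -1.1 -84. ]
turn yaw deg 0.6  wx units total -0.09
level fix w units [ 0.   -0.01  0.01]
tool total units [ 0.1121  0.0012 -0.0014] rows 2 each [ 0.056   0.0006 -0.0007]
```

View pics/s24c.png

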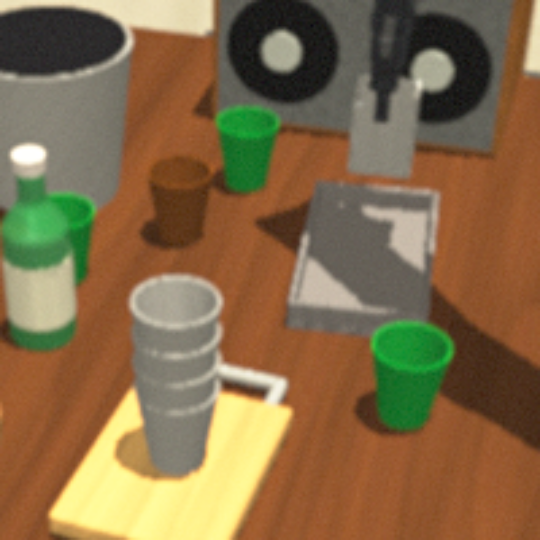

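View pics/t24.png

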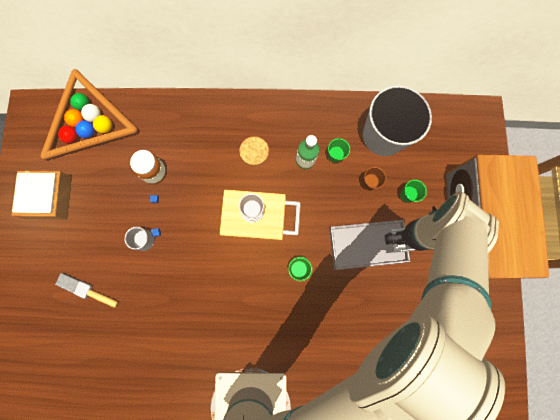

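Call:
servo_tool --rows '[{"dx": 0.04, "dy": 0, "dz": 0, "wx": 0, "wy": 0, "wz": 0, "fingers": 1}, {"dx": 0.04, "dy": 0, "dz": 0, "wx": 0, "wy": 0, "wz": 0, "fingers": 1}, {"dx": 0.02, "dy": 0, "dz": 0, "wx": 0, "wy": 0, "wz": 0, "fingers": 1}, {"dx": 0.006, "dy": 0, "dz": 0, "wx": 0, "wy": 0, "wz": 0, "fingers": 1}, {"dx": 0, "dy": 0, "dz": 0, "wx": 0, "wy": 0, "wz": 0, "fingers": 1}]'

```text
clock: 47.22
eef_pos: [485.5, -409.9, 64.2]
tool_rot: [-2.314, 1.57, -0.664]
force: [0.8, 0.3, -0.6]
width: 59.0
```

Call:
servo_tool --rows '[{"dx": 0.004, "dy": 0, "dz": 0, "wx": 0, "wy": 0, "wz": 0, "fingers": 1}, {"dx": 0, "dy": 0, "dz": 0, "wx": 0, "wy": 0, "wz": 0, "fingers": 1}]'

```text
clock: 47.48
eef_pos: [485.3, -409.7, 60.9]
tool_rot: [-2.333, 1.57, -0.684]
force: [-0.4, -0.4, -0.8]
width: 58.6
```

Call:
servo_tool --rows '[{"dx": 0.003, "dy": 0, "dz": 0, "wx": 0, "wy": 0, "wz": 0, "fingers": 1}, {"dx": 0, "dy": 0, "dz": 0, "wx": 0, "wy": 0, "wz": 0, "fingers": 1}]'

```text
clock: 47.72
eef_pos: [484.9, -409.4, 58.1]
tool_rot: [0.902, 1.571, 2.552]
force: [0.0, 0.5, -1.5]
width: 58.4
```

Run:
```python
from m import *
st(); save('side','s25.png')
cv2.imwrite('pics/s25c.png',cv2.resize(cv2.imread('pics/s25.png')[60:260,200:400],None,fx=2.7,fy=2.7))
```

```text
t 47.725 tcp [ 484.9 -409.4   58.1] rpy [0.902 1.571 2.552] F [ 0.   0.5 -1.5] w 58.39971860937498 q [ 0.65   0.822  0.012  1.691 -0.015  0.629  2.32 ]
```

View pics/s25c.png

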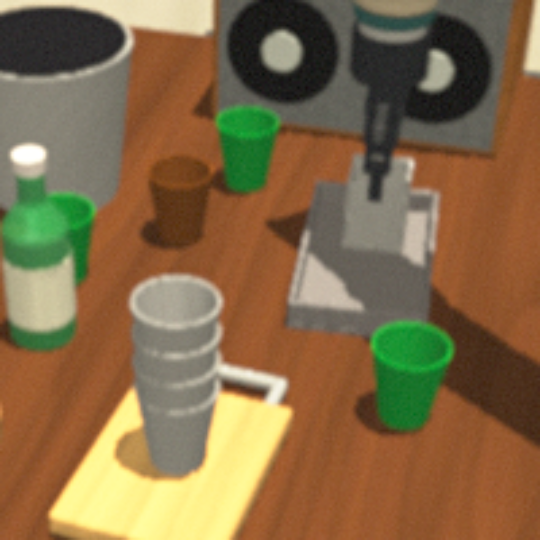

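Call:
servo_tool --rows '[{"dx": 0.002, "dy": 0, "dz": 0, "wx": 0, "wy": 0, "wz": 0, "fingers": 1}, {"dx": 0.001, "dy": 0, "dz": 0, "wx": 0, "wy": 0, "wz": 0, "fingers": 1}]'

```text
clock: 48.02
eef_pos: [485.1, -409.6, 57.0]
tool_rot: [-2.404, 1.571, -0.755]
force: [-2.1, 2.4, 10.8]
width: 58.6
```

Call:
servo_tool --rows '[{"dx": 0, "dy": 0, "dz": 0, "wx": 0, "wy": 0, "wz": 0, "fingers": 0}, {"dx": 0, "dy": 0, "dz": 0, "wx": 0, "wy": 0, "wz": 0, "fingers": 0}, {"dx": 0, "dy": 0, "dz": 0, "wx": 0, "wy": 0, "wz": 0, "fingers": 0}, {"dx": -0.02, "dy": 0, "dz": 0, "wx": 0, "wy": 0, "wz": 0, "fingers": 0}, {"dx": -0.06, "dy": 0, "dz": 0, "wx": 0, "wy": 0, "wz": 0, "fingers": 0}]'

```text
clock: 48.65
eef_pos: [483.7, -408.4, 115.1]
tool_rot: [0.818, 1.566, 2.468]
force: [0.3, -0.5, -0.0]
width: 85.1
```

Call:
servo_tool --rows '[{"dx": -0.08, "dy": 0, "dz": 0, "wx": 0, "wy": 0, "wz": 0, "fingers": 0}, {"dx": -0.08, "dy": 0, "dz": 0, "wx": 0, "wy": 0, "wz": 0, "fingers": 0}, {"dx": 0, "dy": 0, "dz": 0, "wx": 0, "wy": 0, "wz": 0, "fingers": 0}]'

```text
clock: 49.02
eef_pos: [487.8, -411.9, 242.9]
tool_rot: [-2.324, 1.558, -0.675]
force: [-0.6, -0.6, -1.1]
width: 85.0
```

Run:
```python
from m import *
plan([488.7,337,240],1.65,52); save('side','s26.png'); save('top','t26.png'); measure('bk')
cv2.imwrite('pics/s26c.png',cv2.resize(cv2.imread('pics/s26.png')[60:260,200:400],None,fx=2.7,fy=2.7))
```

```text
t 49.025 tcp [ 487.8 -411.9  242.9] rpy [-2.324  1.558 -0.675] F [-0.6 -0.6 -1.1] w 84.98469266016674 q [ 0.644  0.593  0.022  1.551 -0.015  0.985  2.32 ]
jaw 1.649 down [ 0.01  -0.008 -1.   ]
delta world [  0.9 748.9  -2.9]
turn yaw deg 0.0  wx units total -0.01
level fix w units [ 0.   -0.08  0.09]
tool total units [-0.0039 -0.0797  0.9954] rows 15 each [-0.0003 -0.0053  0.0664]
bk px [139. 240.] conf 0.96 -> [488.93 337.19] err 0.068 n 2
bk px [148. 166.] conf 0.49 -> [715.03 332.9 ] err 0.299 n 1
bk px [308. 153.] conf 0.45 -> [ 760.82 -163.11] err 0.168 n 1
```

View pics/s26c.png

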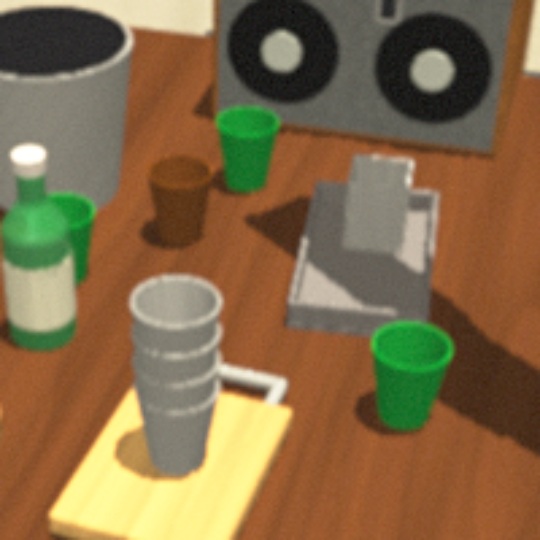

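Call:
servo_tool --rows '[{"dx": 0, "dy": -0.006, "dz": 0.071, "wx": 0, "wy": 0, "wz": 0, "fingers": 0}, {"dx": 0, "dy": -0.006, "dz": 0.071, "wx": 0, "wy": 0, "wz": 0, "fingers": 0}, {"dx": 0, "dy": -0.006, "dz": 0.071, "wx": 0, "wy": 0, "wz": 0, "fingers": 0}, {"dx": 0, "dy": -0.006, "dz": 0.071, "wx": 0, "wy": 0, "wz": 0, "fingers": 0}, {"dx": 0, "dy": -0.006, "dz": 0.071, "wx": 0, "wy": 0, "wz": 0, "fingers": 0}]'

```text
clock: 49.95
eef_pos: [485.9, -140.5, 235.0]
tool_rot: [1.18, 1.569, 2.829]
force: [1.0, -0.1, 0.9]
width: 85.7
```

Call:
servo_tool --rows '[{"dx": 0, "dy": -0.006, "dz": 0.071, "wx": 0, "wy": 0, "wz": 0, "fingers": 0}, {"dx": 0, "dy": -0.006, "dz": 0.071, "wx": 0, "wy": 0, "wz": 0, "fingers": 0}, {"dx": 0, "dy": -0.006, "dz": 0.071, "wx": 0, "wy": 0, "wz": 0, "fingers": 0}, {"dx": 0, "dy": -0.006, "dz": 0.071, "wx": 0, "wy": 0, "wz": 0, "fingers": 0}, {"dx": 0, "dy": -0.006, "dz": 0.071, "wx": 0, "wy": 0, "wz": 0, "fingers": 0}]'

```text
clock: 50.58
eef_pos: [487.3, 126.4, 235.1]
tool_rot: [1.836, 1.569, -2.797]
force: [0.9, -0.0, -0.2]
width: 85.2
```

Call:
servo_tool --rows '[{"dx": 0, "dy": -0.006, "dz": 0.071, "wx": 0, "wy": 0, "wz": 0, "fingers": 0}, {"dx": 0, "dy": -0.006, "dz": 0.071, "wx": 0, "wy": 0, "wz": 0, "fingers": 0}, {"dx": 0, "dy": -0.006, "dz": 0.071, "wx": 0, "wy": 0, "wz": 0, "fingers": 0}, {"dx": 0, "dy": -0.006, "dz": 0.071, "wx": 0, "wy": 0, "wz": 0, "fingers": 0}, {"dx": 0, "dy": 0, "dz": 0, "wx": 0, "wy": 0, "wz": 0, "fingers": 0}]'

```text
clock: 51.2
eef_pos: [486.8, 344.3, 234.4]
tool_rot: [0.758, 1.567, 2.415]
force: [0.1, -1.4, 0.2]
width: 85.2
```

Call:
servo_tool --rows '[{"dx": 0.05, "dy": 0, "dz": 0, "wx": 0, "wy": 0, "wz": 0, "fingers": 0}, {"dx": 0.04, "dy": 0, "dz": 0, "wx": 0, "wy": 0, "wz": 0, "fingers": 0}, {"dx": 0, "dy": 0, "dz": 0, "wx": 0, "wy": 0, "wz": 0, "fingers": 0}, {"dx": 0, "dy": 0, "dz": 0, "wx": 0, "wy": 0, "wz": 0, "fingers": 0}]'

```text
clock: 51.7
eef_pos: [489.7, 338.3, 169.1]
tool_rot: [-1.374, 1.57, 0.275]
force: [0.3, -0.1, 0.7]
width: 85.7
```

Run:
```python
from m import *
plan([489,337,50],1.65,40); save('side','s27.png'); measure('bk',['side'])
```

```text
t 51.7 tcp [489.7 338.3 169.1] rpy [-1.374  1.57   0.275] F [ 0.3 -0.1  0.7] w 85.72328587625547 q [-0.625  0.622 -0.042  1.739  0.035  0.781  0.964]
jaw 1.649 down [ 0.001  0.    -1.   ]
delta world [  -0.7   -1.3 -119.1]
turn yaw deg 0.1  wx units total -0.01
level fix w units [-0.    0.    0.01]
tool total units [ 0.1587  0.0012 -0.0017] rows 3 each [ 0.0529  0.0004 -0.0006]
bk px [253. 364.] conf 0.68 -> [488.99 336.22] err 0.03 n 1
bk px [337. 136.] conf 0.42 -> [ 484.49 -419.55] err 0.09 n 1
```

View pics/s27.png

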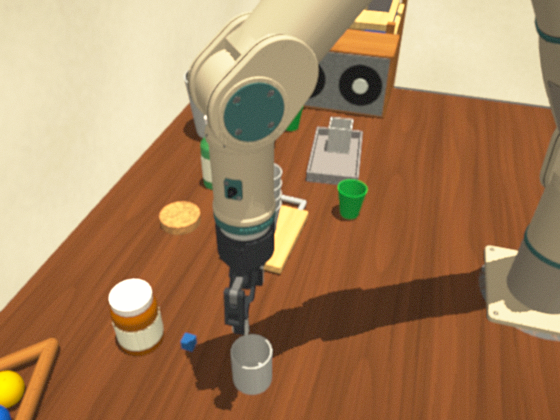

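Call:
servo_tool --rows '[{"dx": 0.055, "dy": 0, "dz": -0.0017, "wx": 0, "wy": 0, "wz": 0, "fingers": 0}, {"dx": 0.055, "dy": 0, "dz": 0, "wx": 0, "wy": 0, "wz": 0, "fingers": 0}, {"dx": 0.035, "dy": 0, "dz": 0, "wx": 0, "wy": 0, "wz": 0, "fingers": 0}, {"dx": 0.013, "dy": 0, "dz": 0, "wx": 0, "wy": 0, "wz": 0, "fingers": 0}, {"dx": 0, "dy": 0, "dz": 0, "wx": 0, "wy": 0, "wz": 0, "fingers": 0.2}]'

```text
clock: 52.48
eef_pos: [489.5, 337.6, 50.4]
tool_rot: [-0.977, 1.57, 0.673]
force: [-0.0, -0.6, -0.5]
width: 69.8
```

Call:
servo_tool --rows '[{"dx": 0, "dy": 0, "dz": 0, "wx": 0, "wy": 0, "wz": 0, "fingers": 1}, {"dx": 0, "dy": 0, "dz": 0, "wx": 0, "wy": 0, "wz": 0, "fingers": 1}, {"dx": 0, "dy": 0, "dz": 0, "wx": 0, "wy": 0, "wz": 0, "fingers": 1}, {"dx": 0, "dy": 0, "dz": 0, "wx": 0, "wy": 0, "wz": 0, "fingers": 1}]'

```text
clock: 52.98
eef_pos: [490.3, 338.1, 51.5]
tool_rot: [-1.04, 1.568, 0.61]
force: [-0.3, 0.1, 6.7]
width: 63.6
```

Call:
servo_tool --rows '[{"dx": -0.01, "dy": 0, "dz": 0, "wx": 0, "wy": 0, "wz": 0, "fingers": 1}, {"dx": -0.04, "dy": 0, "dz": 0, "wx": 0, "wy": 0, "wz": 0, "fingers": 1}, {"dx": -0.07, "dy": 0, "dz": 0, "wx": 0, "wy": 0, "wz": 0, "fingers": 1}, {"dx": -0.07, "dy": 0, "dz": 0, "wx": 0, "wy": 0, "wz": 0, "fingers": 1}, {"dx": -0.065, "dy": 0, "dz": 0, "wx": 0, "wy": 0, "wz": 0, "fingers": 1}]'

```text
clock: 53.6
eef_pos: [488.9, 337.1, 243.4]
tool_rot: [-0.859, 1.57, 0.79]
force: [-0.0, -0.2, -1.1]
width: 63.7
```

Run:
```python
from m import *
plan([474,-299,240],1.65,52); save('side','s28.png')
```

```text
t 53.6 tcp [488.9 337.1 243.4] rpy [-0.859  1.57   0.79 ] F [-0.  -0.2 -1.1] w 63.74959330747616 q [-0.622  0.533 -0.045  1.665  0.028  0.944  0.972]
jaw 1.65 down [ 0.  0. -1.]
delta world [ -14.9 -636.1   -3.4]
turn yaw deg 0.0  wx units total -0.0
level fix w units [-0.  0.  0.]
tool total units [ 0.0043  0.0866 -0.844 ] rows 13 each [ 0.0003  0.0067 -0.0649]
```

View pics/s28.png

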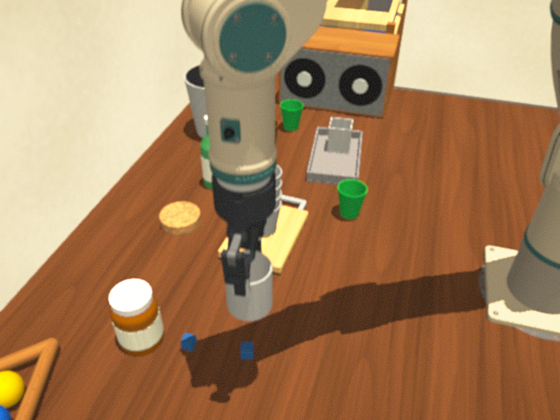

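Call:
servo_tool --rows '[{"dx": 0, "dy": 0.0067, "dz": -0.065, "wx": 0, "wy": 0, "wz": 0, "fingers": 1}, {"dx": 0, "dy": 0.0067, "dz": -0.065, "wx": 0, "wy": 0, "wz": 0, "fingers": 1}, {"dx": 0, "dy": 0.0067, "dz": -0.065, "wx": 0, "wy": 0, "wz": 0, "fingers": 1}, {"dx": 0, "dy": 0.0067, "dz": -0.065, "wx": 0, "wy": 0, "wz": 0, "fingers": 1}, {"dx": 0, "dy": 0.0067, "dz": -0.065, "wx": 0, "wy": 0, "wz": 0, "fingers": 1}]'

```text
clock: 54.28
eef_pos: [482.9, 90.7, 241.4]
tool_rot: [-1.736, 1.571, -0.087]
force: [0.5, -0.2, -1.2]
width: 63.8
```

Call:
servo_tool --rows '[{"dx": 0, "dy": 0.0067, "dz": -0.065, "wx": 0, "wy": 0, "wz": 0, "fingers": 1}, {"dx": 0, "dy": 0.0067, "dz": -0.065, "wx": 0, "wy": 0, "wz": 0, "fingers": 1}, {"dx": 0, "dy": 0.0067, "dz": -0.065, "wx": 0, "wy": 0, "wz": 0, "fingers": 1}, {"dx": 0, "dy": 0.0067, "dz": -0.065, "wx": 0, "wy": 0, "wz": 0, "fingers": 1}, {"dx": 0, "dy": 0.0067, "dz": -0.065, "wx": 0, "wy": 0, "wz": 0, "fingers": 1}]'

```text
clock: 54.9
eef_pos: [477.0, -154.0, 241.3]
tool_rot: [-0.732, 1.571, 0.918]
force: [1.5, -0.3, -1.2]
width: 63.9
```

Call:
servo_tool --rows '[{"dx": 0, "dy": 0.0067, "dz": -0.065, "wx": 0, "wy": 0, "wz": 0, "fingers": 1}, {"dx": 0, "dy": 0.0067, "dz": -0.065, "wx": 0, "wy": 0, "wz": 0, "fingers": 1}, {"dx": 0, "dy": 0.0067, "dz": -0.065, "wx": 0, "wy": 0, "wz": 0, "fingers": 1}, {"dx": 0, "dy": 0, "dz": 0, "wx": 0, "wy": 0, "wz": 0, "fingers": 1}, {"dx": 0, "dy": 0, "dz": 0, "wx": 0, "wy": 0, "wz": 0, "fingers": 1}]'

```text
clock: 55.52
eef_pos: [473.7, -298.8, 240.9]
tool_rot: [0.351, 1.569, 2.001]
force: [0.3, 0.4, -1.2]
width: 63.8
```

Call:
servo_tool --rows '[{"dx": 0.05, "dy": 0, "dz": 0, "wx": 0, "wy": 0, "wz": 0, "fingers": 1}, {"dx": 0.05, "dy": 0, "dz": 0, "wx": 0, "wy": 0, "wz": 0, "fingers": 1}, {"dx": 0.03, "dy": 0, "dz": 0, "wx": 0, "wy": 0, "wz": 0, "fingers": 1}, {"dx": 0, "dy": 0, "dz": 0, "wx": 0, "wy": 0, "wz": 0, "fingers": 1}, {"dx": 0, "dy": 0, "dz": 0, "wx": 0, "wy": 0, "wz": 0, "fingers": 1}]'

```text
clock: 56.15
eef_pos: [474.9, -298.9, 144.7]
tool_rot: [-1.887, 1.569, -0.236]
force: [0.0, 0.3, -1.1]
width: 63.5
```

Run:
```python
from m import *
plan([474,-299,60],1.65,40); save('side','s29.png')
cv2.imwrite('pics/s29c.png',cv2.resize(cv2.imread('pics/s29.png')[60:260,200:400],None,fx=2.7,fy=2.7))
```

```text
t 56.15 tcp [ 474.9 -298.9  144.7] rpy [-1.887  1.569 -0.236] F [ 0.   0.3 -1.1] w 63.54269414374629 q [ 0.498  0.614  0.022  1.856 -0.021  0.671  2.183]
jaw 1.651 down [ 0.001 -0.    -1.   ]
delta world [ -0.9  -0.1 -84.7]
turn yaw deg -0.1  wx units total 0.01
level fix w units [ 0.   -0.    0.01]
tool total units [1.129e-01 1.400e-03 1.000e-04] rows 3 each [0.0376 0.0005 0.    ]
```

View pics/s29c.png

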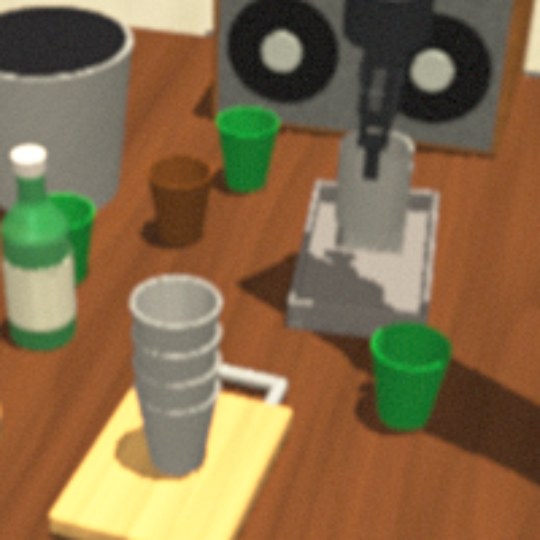

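Call:
servo_tool --rows '[{"dx": 0.04, "dy": 0, "dz": 0, "wx": 0, "wy": 0, "wz": 0, "fingers": 1}, {"dx": 0.04, "dy": 0, "dz": 0, "wx": 0, "wy": 0, "wz": 0, "fingers": 1}, {"dx": 0.02, "dy": 0, "dz": 0, "wx": 0, "wy": 0, "wz": 0, "fingers": 1}, {"dx": 0.009, "dy": 0, "dz": 0, "wx": 0, "wy": 0, "wz": 0, "fingers": 1}, {"dx": 0, "dy": 0, "dz": 0, "wx": 0, "wy": 0, "wz": 0, "fingers": 1}]'

```text
clock: 56.82
eef_pos: [474.4, -299.7, 62.4]
tool_rot: [-2.182, 1.57, -0.532]
force: [0.4, 0.8, -0.7]
width: 63.7
```

Call:
servo_tool --rows '[{"dx": 0.003, "dy": 0, "dz": 0, "wx": 0, "wy": 0, "wz": 0, "fingers": 1}, {"dx": 0, "dy": 0, "dz": 0, "wx": 0, "wy": 0, "wz": 0, "fingers": 1}]'

```text
clock: 57.08
eef_pos: [474.3, -299.7, 60.2]
tool_rot: [-2.149, 1.57, -0.499]
force: [-0.3, 0.0, -1.1]
width: 63.6
```

Call:
servo_tool --rows '[{"dx": 0.003, "dy": 0, "dz": 0, "wx": 0, "wy": 0, "wz": 0, "fingers": 1}, {"dx": 0, "dy": 0, "dz": 0, "wx": 0, "wy": 0, "wz": 0, "fingers": 1}]'

```text
clock: 57.32
eef_pos: [474.2, -299.7, 57.6]
tool_rot: [-2.242, 1.57, -0.593]
force: [-0.7, -0.7, -0.8]
width: 63.8
```

Call:
servo_tool --rows '[{"dx": 0.002, "dy": 0, "dz": 0, "wx": 0, "wy": 0, "wz": 0, "fingers": 1}, {"dx": 0, "dy": 0, "dz": 0, "wx": 0, "wy": 0, "wz": 0, "fingers": 1}]'

```text
clock: 57.58
eef_pos: [474.3, -299.7, 57.5]
tool_rot: [-2.101, 1.57, -0.452]
force: [-2.2, 2.4, 11.3]
width: 63.3
```

Call:
servo_tool --rows '[{"dx": 0, "dy": 0, "dz": 0, "wx": 0, "wy": 0, "wz": 0, "fingers": 0}, {"dx": 0, "dy": 0, "dz": 0, "wx": 0, "wy": 0, "wz": 0, "fingers": 0}, {"dx": 0, "dy": 0, "dz": 0, "wx": 0, "wy": 0, "wz": 0, "fingers": 0}, {"dx": -0.02, "dy": 0, "dz": 0, "wx": 0, "wy": 0, "wz": 0, "fingers": 0}, {"dx": -0.06, "dy": 0, "dz": 0, "wx": 0, "wy": 0, "wz": 0, "fingers": 0}]'

```text
clock: 58.2
eef_pos: [472.7, -298.7, 115.4]
tool_rot: [0.962, 1.566, 2.611]
force: [1.0, -0.2, 0.9]
width: 85.3
```

Call:
servo_tool --rows '[{"dx": -0.08, "dy": 0, "dz": 0, "wx": 0, "wy": 0, "wz": 0, "fingers": 0}, {"dx": -0.08, "dy": 0, "dz": 0, "wx": 0, "wy": 0, "wz": 0, "fingers": 0}, {"dx": -0.07, "dy": 0, "dz": 0, "wx": 0, "wy": 0, "wz": 0, "fingers": 0}]'

```text
clock: 58.58
eef_pos: [474.0, -299.6, 292.0]
tool_rot: [-2.166, 1.568, -0.517]
force: [-0.2, -0.3, -0.7]
width: 85.3
```

Call:
servo_tool --rows '[{"dx": 0, "dy": 0, "dz": 0.07, "wx": 0, "wy": 0, "wz": 0, "fingers": 0}, {"dx": 0, "dy": 0, "dz": 0.07, "wx": 0, "wy": 0, "wz": 0, "fingers": 0}, {"dx": 0, "dy": 0, "dz": 0.07, "wx": 0, "wy": 0, "wz": 0, "fingers": 0}, {"dx": 0, "dy": 0, "dz": 0.07, "wx": 0, "wy": 0, "wz": 0, "fingers": 0}, {"dx": 0, "dy": 0, "dz": 0.07, "wx": 0, "wy": 0, "wz": 0, "fingers": 0}]'

```text
clock: 59.2
eef_pos: [453.0, -36.3, 289.5]
tool_rot: [-1.695, 1.569, -0.045]
force: [1.0, 0.8, -0.2]
width: 85.2
```

Call:
servo_tool --rows '[{"dx": 0, "dy": 0, "dz": 0.07, "wx": 0, "wy": 0, "wz": 0, "fingers": 0}, {"dx": 0, "dy": 0, "dz": 0.07, "wx": 0, "wy": 0, "wz": 0, "fingers": 0}, {"dx": 0, "dy": 0, "dz": 0.07, "wx": 0, "wy": 0, "wz": 0, "fingers": 0}, {"dx": 0, "dy": 0, "dz": 0.07, "wx": 0, "wy": 0, "wz": 0, "fingers": 0}, {"dx": 0, "dy": 0, "dz": 0.07, "wx": 0, "wy": 0, "wz": 0, "fingers": 0}]'

```text
clock: 59.82
eef_pos: [432.4, 225.3, 289.6]
tool_rot: [-1.44, 1.569, 0.209]
force: [0.2, -0.3, 0.3]
width: 85.1
```

Run:
```python
from m import *
st(); save('side','s30.png'); save('top','t30.png')
measure('bk',['top','side'],z0=6); measure('sq',['top','side'],z0=6)
for l,h in(('coasters',0),('soda',0),('nuts',0),('chalk1',0)):
    for c in('top','side'):
        print(l,c,[(round(r['conf'],2),np.round(atz(c,r['point'],h))[:2].tolist()) for r in ctrl.mark_of(l,c)])
```

```text
t 59.825 tcp [432.4 225.3 289.6] rpy [-1.44   1.569  0.209] F [ 0.2 -0.3  0.3] w 85.10672170467136 q [-0.426  0.328 -0.15   1.877  0.06   0.939  1.046]
bk px [354. 245.] conf 0.58 -> [ 474.31 -300.17] err 0.213 n 2
sq px [391. 244.] conf 0.59 -> [ 4.8375e+02 -4.0912e+02  1.1000e-01] err 0.062 n 1
coasters top [(0.61, [774.0, 2.0]), (0.19, [563.0, -137.0])]
coasters side [(0.88, [779.0, -9.0]), (0.65, [610.0, 309.0])]
soda top [(0.93, [754.0, -169.0])]
soda side [(0.75, [751.0, -157.0]), (0.54, [619.0, 307.0]), (0.15, [505.0, 293.0])]
nuts top [(0.87, [711.0, 326.0])]
nuts side [(0.73, [708.0, 319.0])]
chalk1 top [(0.64, [518.0, 298.0]), (0.58, [610.0, 319.0])]
chalk1 side [(0.82, [607.0, 308.0])]
```

View pics/s30.png

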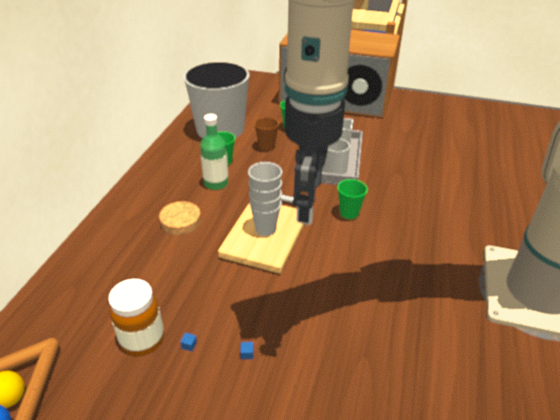

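View pics/t30.png

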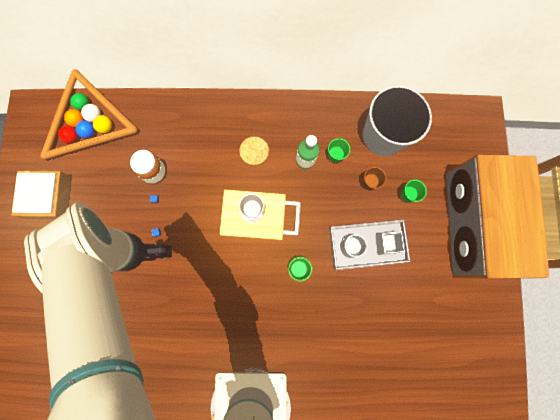

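Call:
servo_tool --rows '[{"dx": 0, "dy": 0, "dz": 0.07, "wx": 0, "wy": 0, "wz": 0, "fingers": 0}, {"dx": 0, "dy": 0, "dz": 0.07, "wx": 0, "wy": 0, "wz": 0, "fingers": 0}, {"dx": 0, "dy": 0, "dz": 0, "wx": 0, "wy": 0, "wz": 0, "fingers": 0}, {"dx": 0, "dy": 0, "dz": 0, "wx": 0, "wy": 0, "wz": 0, "fingers": 0}, {"dx": 0, "dy": 0, "dz": 0, "wx": 0, "wy": 0, "wz": 0, "fingers": 0}]'

```text
clock: 61.35
eef_pos: [424.8, 327.0, 288.4]
tool_rot: [3.112, 1.57, -1.524]
force: [-0.4, 0.4, 0.3]
width: 85.5
```

Run:
```python
from m import *
st(); save('side','s31.png')
im=cv2.imread('pics/s31.png'); S=4
c=cv2.resize(im[110:270,200:390],None,fx=S,fy=S)
a=np.linspace(0,2*np.pi,60)
for k in range(4):
    p=np.array([proj('side',[569+34*np.cos(t),-0.5+34*np.sin(t),26+75+26*k]) for t in a]); p=((p+.5-[200,110])*S).astype(np.int32)
    cv2.polylines(c,[p],True,(0,0,255),1)
cv2.imwrite('pics/s31c.png',c[:600,:800])
```

```text
t 61.35 tcp [424.8 327.  288.4] rpy [ 3.112  1.57  -1.524] F [-0.4  0.4  0.3] w 85.51202435230934 q [-0.59   0.405 -0.17   1.757  0.081  0.987  0.857]
```

View pics/s31c.png

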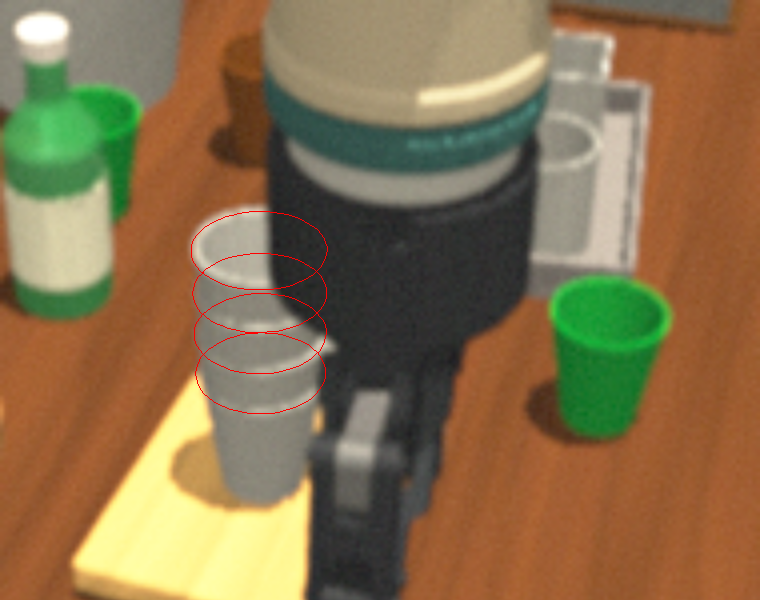

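The predicted rims at 26 mm steps fall on the actual ones (columns 193–327 in the crop). I'm handing in.

Run:
```python
from cell import ctrl
print(ctrl.finish_job())
```

```text
the job is handed in; nothing more can be done
None
```

The job is done and handed in at about 61 s of the 208 s allowed; handing in gave no verdict.

- **Board:** I lifted it by the bar, let it hang, and laid it down onto its feet, smooth face up. The gripper opened and rose clear.
- **Tumblers:** All four grey tumblers were there and are nested upright on the board at about (569, -1) mm. In the last side picture, rims predicted at 26 mm steps fell on the real ones. The gripper hid the right edge of the stack there, but earlier views showed it whole.
- **Cups:** The square cup stands in the tray at about (484, -409) mm and the beaker at about (474, -300) mm. The arm partly hid the tray from the side: the beaker's two-camera fit was rough (error 0.21) and the square cup was fitted from the top view only. Both pictures show them upright inside the walls.
- **Beaker knock:** The beaker was knocked about 4 cm aside during the run. I measured it again before picking it up.
- **Bystanders:** The bottle, jar and coasters read within about 1.5 cm of where they started. One chalk has moved about 1.5–2 cm, apparently because the knocked beaker touched it. That is within the 5 cm limit.
- **Other disagreements:** The networks gave some low-confidence false finds, such as a second coaster pack and a jar read as a beaker. They did not match the pictures, so I ignored them.

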